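# Level the plate, settle the bottle stand, load it

### The job

The levelling plate on the bench is low in front and rocks. First screw down its two front feet by their wing knobs until the plate is level and rests on all four feet (the red end of each wing then points at the white mark on the plate's front edge); next turn the blue stand until it sits square on the middle of the plate with all four feet flat on it, none on the raised strip; then set every white blue-capped bottle upright on the blue stand. Leave the amber bottle, the brown jar and the red-lidded jar where they are.

Things in the scene. Friction and masses are not known exactly. Their poses are not given: they have to be found in the camera images.
- plate: Heavy levelling plate (2.5 kg, not to be lifted): aluminium, 280 (x) x 260 (y) x 12 mm. Origin: its centre, at the level of the undersides of the two fixed rear feet (x = +115, y = +-105 mm), so z = 0 when level; plate top 38 mm above it; z up; the front edge (-x) faces the robot. Two front feet (x = -105, y = +-105 mm) hang on screws whose black wing knobs stand above the plate.
- strip_mid (a point): Middle of the dark steel strip on the plate's top (plate x = +20, y = 0 mm), at the height of the plate's top face; same axes as the plate. The strip is 16 mm wide (x), 240 mm long (y), 6 mm high. The stand's centre belongs above this point.
- left_knob (a joint): Angle (rad) of the left front screw. Grows as the knob turns clockwise seen from above, driving the foot down and raising that corner, 8 mm a turn. 0 = foot as long as the rear feet; the red end of the wing then points to the plate's front edge (-x), at a white mark. Negative = too short; at the start by less than 3/4 turn. Stays where left (friction 0.06 N m); range -6.5 to 2.5.
- left_knob_grip (a point): Centre of the left wing knob, on the screw axis (plate x = -105, y = +105 mm). The knob is an upright black bar 36 mm long (its x axis, red end at -x), 10 mm thick, 28 mm tall; grip it across the 10 mm. Its centre is 24 mm above the plate's top when the joint reads 0, 1.27 mm higher for each radian below 0.
- right_knob (a joint): Angle (rad) of the right front screw. Grows as the knob turns clockwise seen from above, driving the foot down and raising that corner, 8 mm a turn. 0 = foot as long as the rear feet; the red end of the wing then points to the plate's front edge (-x), at a white mark. Negative = too short; at the start by less than 3/4 turn. Stays where left (friction 0.06 N m); range -6.5 to 2.5.
- right_knob_grip (a point): Centre of the right wing knob, on the screw axis (plate x = -105, y = -105 mm). The knob is an upright black bar 36 mm long (its x axis, red end at -x), 10 mm thick, 28 mm tall; grip it across the 10 mm. Its centre is 24 mm above the plate's top when the joint reads 0, 1.27 mm higher for each radian below 0.
- stand: Round blue bottle stand, 0.6 kg: disc of 176 mm diameter, top 40 mm above the origin, rim 12 mm higher (inner radius 84 mm), four legs of 14 mm diameter at x, y = +-51 mm. Origin: centre of the feet's undersides. At the start it rocks on the plate, turned about 45 degrees, two opposite feet on the strip. Square: its x along the plate's x or y (any quarter turn), two feet each side of the strip.
- stand_grip (a point): Centre of the stand's yellow handle on its axis, 66 mm above the underside of its feet: an upright bar 36 mm long (stand x), 12 mm thick (stand y), 30 mm tall, from 11 to 41 mm above the disc's top.
- bottle1_mid (a point): Squat white bottle with blue cap, 0.12 kg, 60 mm tall, squat body of 56 mm diameter; the point is at its centre, 30 mm above its underside, z along the bottle. The cap is 28 mm diameter and takes up the top 20 mm; grip there from above. Absent in some starts.
- bottle2_mid (a point): Another white bottle with blue cap, the same as bottle1; may be absent.
- bottle3_mid (a point): Another white bottle with blue cap, the same as bottle1; may be absent.
- bottle4_mid (a point): Another white bottle with blue cap, the same as bottle1; may be absent.
- bottle5_mid (a point): Another white bottle with blue cap, the same as bottle1; may be absent.
- amber_mid (a point): Amber bottle with black cap, same shape and size as the white ones (point at its centre); a bystander that stays where it is.
- brown_jug: Bystander: brown jar 60 mm diameter, 110 mm tall, white lid; origin at its underside. Stays where it is.
- jar: Bystander: taller white jar with red lid, 70 mm diameter, 90 mm tall; origin at its underside. Stays where it is.
Things that resemble listed ones, but are neither listed nor needed, are in the scene too. What is shaped like the part that bears bottle5_mid but green or purple is not meant.

How it is judged (in metres and radians):
On the way, in this order (a step that is already met when the one before it is completed fails the run):
1. both front feet are screwed down to the right length and the plate is level (value of joint left_knob between -0.7 and 0.7 rad and value of joint right_knob between -0.7 and 0.7 rad and angle between plate's own z axis and vertical below 0.012 rad), for 0.3 s.
2. the stand sits square on the plate, all four feet down (all of step 1 and (angle between the x axis of stand and the x axis of plate, either way round below 0.22 rad or angle between the x axis of stand and the y axis of plate, either way round below 0.22 rad) and angle between the z axis of stand and the z axis of plate, either way round below 0.025 rad and angle between stand's own z axis and vertical below 0.1 rad and z of stand in the frame of plate between 0.035 and 0.041 m and x of stand in the frame of plate between -0.005 and 0.045 m and y of stand in the frame of plate between -0.035 and 0.035 m), for 0.3 s.
At the end, for the whole second after the job is handed in: Screws within 0.7 rad of right, plate level to 0.012 rad; stand feet on the plate (3 mm, tilt 0.025 rad), square to 0.22 rad, centre within 25 mm across and 35 mm along the strip of its middle; every white bottle present upright (0.12 rad) and at rest on the blue disc (all of step 2 and z of bottle1_mid in the frame of stand between 0.064 and 0.076 m and horizontal distance between each of bottle1_mid, bottle2_mid, bottle3_mid, bottle4_mid, bottle5_mid and stand below 0.075 m and angle between each of bottle1_mid, bottle2_mid, bottle3_mid, bottle4_mid, bottle5_mid's own z axis and vertical below 0.12 rad and linear speed of each of bottle1, bottle2, bottle3, bottle4, bottle5, stand, plate below 0.02 m/s and z of bottle2_mid in the frame of stand between 0.064 and 0.076 m and z of bottle3_mid in the frame of stand between 0.064 and 0.076 m and z of bottle4_mid in the frame of stand between 0.064 and 0.076 m and z of bottle5_mid in the frame of stand between 0.064 and 0.076 m); the robot touches nothing.
It fails at once if the amber bottle or a jar is moved by more than 40 mm (distance of any of amber_mid, brown_jug, jar from where it was at the start of the episode above 0.04 m).
Of bottle1, bottle2, bottle3, bottle4, bottle5 only 3 to 4 are there at a start; the rules pass over those that are not, and their reading is None.
At some moment in a run one of bottle1, bottle2, bottle3, bottle4, bottle5 may be knocked a few centimetres aside while the robot is not near it.
Once in a run the grip may slacken for a moment while it holds something.
It also fails if it takes over 210 s, if anything falls off the work surface, if the arm or the gripper's body presses on something with over 40 N, if the wrist force passes 120 N, or if a joint passes its speed limit or range.

### The arm

A 6-joint arm with a two-finger parallel gripper is mounted at the origin on the work surface. World frame = base frame: x ahead of the robot, y to its left, z up, the work surface at z = 0. Lengths are in m, angles in degrees, forces in N, time in s.
With the tool pointing down it reaches from about 0.275 to 0.725 m from the base axis. Payload 15.9 kg.
Tool frame: the origin (TCP) lies at the very end of the fingers, on their centre line; the grasp point (between the pads) lies 19 mm behind it; x points along the fingers, z is the direction in which the jaws open and shut, and the axes are right-handed (so a half turn about x gives the same grasp; the last joint's range is limited). The gripper opens to 85 mm and grips with 20 to 120 N. Pads are 22 mm wide; open, the fingers measure 114 mm over their backs; the gripper's body (76 mm by 85 mm) begins 54 mm behind the grasp point. The pads swing forward as they close: fully open they stand 13 mm farther back than shut.
Start: joints at [-69.271, 12.198, -1.971, 75.831, 0, 90], TCP at [0.177, -0.468, 0.204] pointing down, gripper open.
Joint ranges: [-170.91, 170.91], [-42.67, 98.43], [-65.05, 77.54], [-120.47, 116.71], [-90, 82.35], [-180, 180]. Speed limits (degrees/s): [108.29, 108.29, 136.94, 147.25, 180, 180].

### API

Orientations are given as [roll, pitch, yaw] about the fixed x, y, z axes, in that order (R = Rz(yaw) Ry(pitch) Rx(roll)).
In Python, from bench import observe, snapshot, get_calibration, bot gives the robot as it stands.
- The arm moves only by the shell command python3 -m pendant 'ROWS'. ROWS is JSON, a list of rows, each a list of 7 numbers: the gripper command: -1 is shut, 1 is fully open, values between are in proportion, then the shift along the world's x, y, z in mm, then the turn, a rotation vector about the world's x, y, z in rad. A call has exactly 5 rows; each row shifts and turns the commanded pose from where the row before left it; what a row does not reach is not made up. A row lasts 1/8 s, in which the tool goes at most 62.5 mm and 10.7 degrees, less where a joint would pass 70% of its speed; a pose out of reach is approached as far as the arm can. A call is refused whole if a number of a shift passes 62.5 or a number of a turn 0.188, either way. A call with a gripper value outside its range is refused whole. The fingers move at their own pace and stop on an object; the grip force is fixed at half the most. Time passes only in rows, so rows that do not move let the fingers close, or fill a call up. It gives the time, the measured TCP pose, the force and the opening at its end, in the units of the state.
- observe(): the state, without advancing time (a new reading comes with each control period).
- snapshot(name): name is "side" or "top"; returns the picture (420x560x3 uint8, red, green, blue); there is no depth.
- get_calibration(name): a dict with "intrinsics" (3x3 intrinsics, pixels), "k1" (the pictures are not rectified: a ray, as slopes to the right and down, at radius r is drawn at 1 + k1 r^2 times it, then the intrinsics apply), "camera_from_world" (4x4, takes a point from world to camera coordinates). Camera axes: x right, y down, z forward; pixel columns grow to the right and rows downward; lengths in m; the calibration is good to about 2 mm. A picture is of the moment at which its call begins. get_calibration takes no time and is no camera call.
- bot.close_job(): hands the job in, once; it reports no verdict.
The state is a dict: "time": time; "joint_pos": joint angles; "qvel": joint speeds; "joint_torque": joint torques, N m; "tcp_pos": TCP position; "tool_rot": TCP orientation; "wrist_force": force on the tool from outside, world axes, zero at the start; "moment": the same for the moment, N m; "gripper_width": finger opening in m.
Only numpy, scipy, OpenCV 4.12 (cv2) and the standard library are available. Lean on these libraries where they do the work, as an engineer would, in place of code of your own. Each camera call takes 0.05 s, during which the arm holds its last target.

## Working session

There is one attempt and no reset: what is moved stays moved. The work goes in short steps, Python scripts to look and compute and a shell command to move; the robot and the scene stay as the last step left them, time stands still between calls to the robot, and variables do not carry over. Pictures are saved under pics/ and viewed, and the job is handed in when it is done.

```bash
ls; mkdir -p pics; python3 - <<'E'
from bench import *
import cv2
s=observe();print(s)
for n in("side","top"):
    im=snapshot(n);cv2.imwrite(f"pics/{n}0.png",im[:,:,::-1]);print(get_calibration(n))
E
```

```text
pics
{'time': 0.0, 'joint_pos': array([-6.92699854e+01,  1.22223047e+01, -2.00839671e+00,  7.58315844e+01,
        1.38356658e-03,  8.99998390e+01]), 'qvel': array([ 0.00590945,  0.0314661 ,  0.15533375,  0.01938659, -0.02177281,
       -0.04040614]), 'joint_torque': array([-2.23382849e-03, -6.86161494e+01,  4.87118769e+01,  1.73247722e-02,
       -5.47594354e-06, -1.14639400e-05]), 'tcp_pos': array([ 0.17685807, -0.4672774 ,  0.20313689]), 'tool_rot': array([178.72732829,  89.93769875, 109.45750316]), 'wrist_force': array([0.40688193, 0.51177943, 1.21791329]), 'moment': array([ 0.03610159, -0.02836479, -0.02198249]), 'gripper_width': 0.0856914363276028}
{'intrinsics': array([[459.40349786,   0.        , 275.26789921],
       [  0.        , 459.40349786, 206.01384778],
       [  0.        ,   0.        ,   1.        ]]), 'k1': -0.0945733187371176, 'camera_from_world': array([[-0.90941771, -0.41515253,  0.02465385,  0.4486974 ],
       [-0.23124405,  0.45550271, -0.85967638,  0.18301399],
       [ 0.34566693, -0.78750598, -0.51024378,  1.11662487],
       [ 0.        ,  0.        ,  0.        ,  1.        ]])}
{'intrinsics': array([[378.92553886,   0.        , 273.57273167],
       [  0.        , 378.92553886, 209.60578202],
       [  0.        ,   0.        ,   1.        ]]), 'k1': 0.026010546949615306, 'camera_from_world': array([[ 0.17012746, -0.98540851, -0.00516881, -0.04111231],
       [-0.96549459, -0.16563529, -0.20096055,  0.52982952],
       [ 0.1971721 ,  0.03917937, -0.9795857 ,  0.82351399],
       [ 0.        ,  0.        ,  0.        ,  1.        ]])}
```

View pics/side0.png

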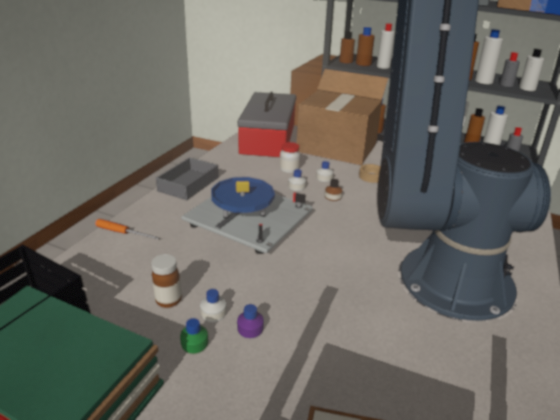

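View pics/top0.png

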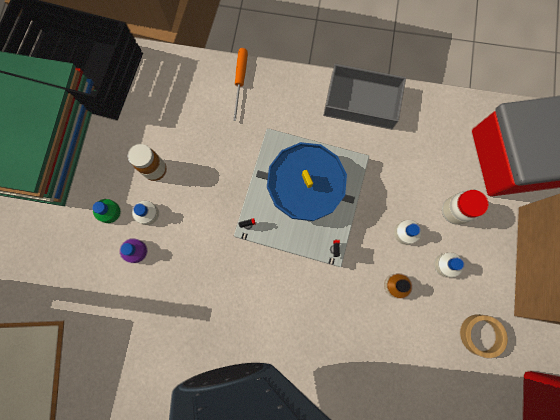

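The pictures show three white blue-capped bottles: top (144,212), (409,232) and (451,264). The same ones in the side view are at (213,303), (298,181) and (325,173). The green bottle at (105,210) and the purple one at (133,250) are decoys. The amber bottle is at (399,286), the brown jar at (145,160) and the red-lidded jar at (468,205). The knobs are at (247,224) and (336,247), and the handle at (308,179). Next I'll enlarge the plate and write the helpers.

```bash
cat > h.py <<'E'
from bench import *
import cv2, numpy as np
from scipy.spatial.transform import Rotation as Ro
def cal(n):
    c=get_calibration(n); return c['intrinsics'],c['k1'],np.array(c['camera_from_world'])
def proj(n,P):
    K,k,T=cal(n); P=np.atleast_2d(P); c=P@T[:3,:3].T+T[:3,3]; s=c[:,:2]/c[:,2:]
    r2=(s**2).sum(1,keepdims=True); s=s*(1+k*r2); return s*[K[0,0],K[1,1]]+[K[0,2],K[1,2]]
def ray(n,uv):
    K,k,T=cal(n); 
    s=cv2.undistortPoints(np.array([[uv]],float),K,np.array([k,0,0,0.]))[0,0]
    R=T[:3,:3]; return -R.T@T[:3,3], R.T@np.array([s[0],s[1],1])
def atz(n,uv,z):
    o,d=ray(n,uv); return o+d*(z-o[2])/d[2]
def tri(a,b):
    (o1,d1),(o2,d2)=ray('top',a),ray('side',b)
    A=np.stack([d1,-d2],1); t=np.linalg.lstsq(A,o2-o1,rcond=None)[0]
    p,q=o1+t[0]*d1,o2+t[1]*d2; return (p+q)/2, np.linalg.norm(p-q)
def crop(n,im,u0,v0,u1,v1,f,name):
    c=cv2.resize(im[v0:v1,u0:u1],None,fx=f,fy=f,interpolation=cv2.INTER_CUBIC); cv2.imwrite(f'pics/{name}.png',c[:,:,::-1])
E
python3 - <<'E'
from h import *
t=cv2.imread('pics/top0.png')[:,:,::-1]; s=cv2.imread('pics/side0.png')[:,:,::-1]
crop('top',t,225,120,375,275,5,'t1'); crop('side',s,175,170,325,260,5,'s1')
for nm,uv,uv2 in [('b144',(142,207),(213,296)),('b409',(412,230),(298,174)),('b451',(456,264),(325,166)),('amber',(403,286),(335,184)),('Lknob',(247,224),(0,0)),('Rknob',(336,247),(0,0))]:
    print(nm,atz('top',uv,.06).round(3), tri(uv,uv2) if uv2[0] else '')
E
```

```text
b144 [0.483 0.348 0.06 ] (array([0.48292546, 0.35291852, 0.04558531]), np.float64(0.004139499959543389))
b409 [ 0.534 -0.267  0.06 ] (array([ 0.53751426, -0.27222451,  0.04522106]), np.float64(7.771958253056338e-05))
b451 [ 0.475 -0.37   0.06 ] (array([ 0.47912819, -0.37726775,  0.04208125]), np.float64(0.003345709267133504))
amber [ 0.407 -0.26   0.06 ] (array([ 0.40848025, -0.26531471,  0.04309507]), np.float64(0.00046345129751069))
Lknob [0.485 0.103 0.06 ] 
Rknob [ 0.467 -0.104  0.06 ]
```

View pics/t1.png

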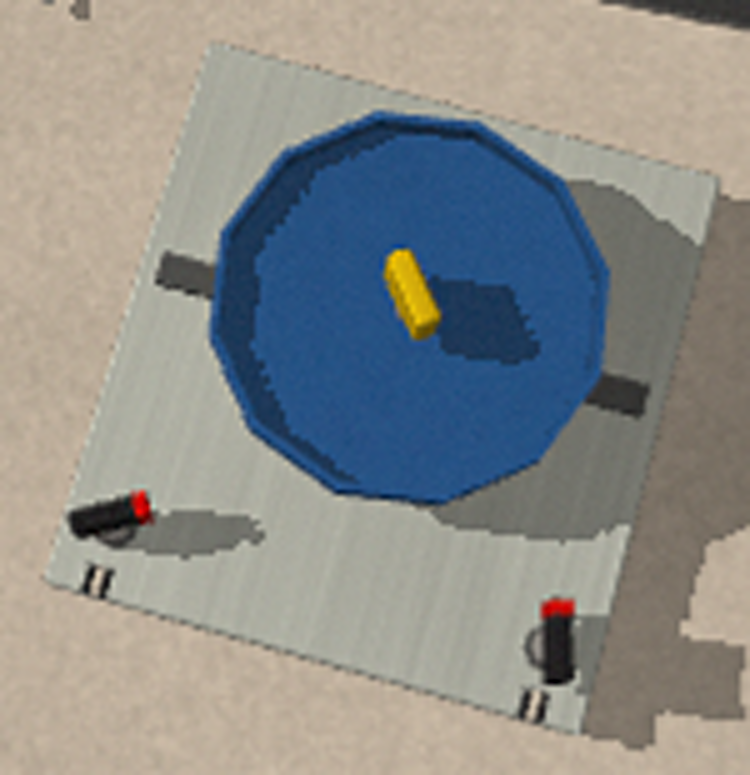

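View pics/s1.png

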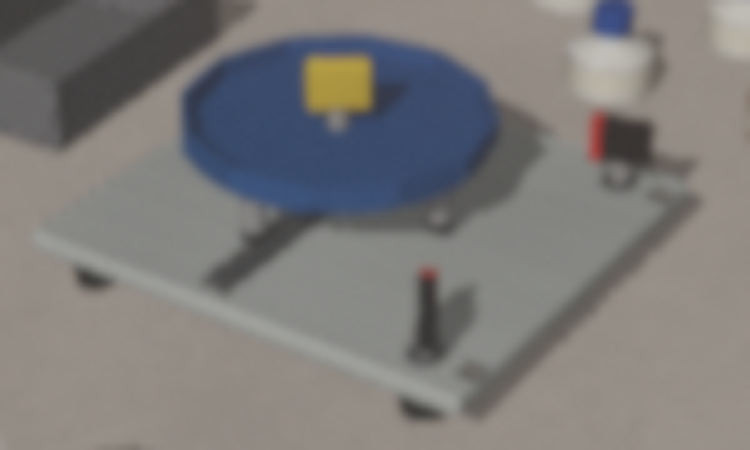

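```bash
python3 - <<'E'
from h import *
from scipy.optimize import least_squares
T=lambda u,v:(u/5+225,v/5+120); S=lambda u,v:(u/5+175,v/5+170)
obs=[('top',T(212,42),(140,130)),('top',T(719,178),(140,-130)),('top',T(580,733),(-140,-130)),('top',T(45,578),(-140,130)),
('side',S(37,238),(140,130)),('side',S(697,205),(-140,-130)),('side',S(462,404),(-140,130))]
def f(p):
    R=Ro.from_euler('ZYX',p[3:6]).as_matrix(); r=[]
    for n,uv,(x,y) in obs:
        P=p[:3]+R@np.array([x/1000,y/1000,.038]); r+=list(proj(n,P)[0]-uv)
    return r
r=least_squares(f,[.56,0,0,0,0,0]); p=r.x; print('plate',p.round(4),np.degrees(p[3:]).round(2)); print(np.round(r.fun,1))
R=Ro.from_euler('ZYX',p[3:6]).as_matrix()
for y in(130,-130):
  for x in (140,-140): print(x,y,(p[:3]+R@[x/1000,y/1000,.038]).round(4))
for y in(.105,-.105): print('knob',(p[:3]+R@[-.105,y,.062]).round(4), (p[:3]+R@[-.105,y,.0]).round(4))
print('strip',(p[:3]+R@[.02,0,.038]).round(4))
# wing directions at knob top z
for nm,a,b in[('L',T(80,523),T(140,505)),('R',T(559,680),T(558,606))]:
    A,B=atz('top',a,.078),atz('top',b,.078); d=B-A
    rel=np.degrees(np.arctan2(d[1],d[0])-p[3]-np.pi); print(nm,A.round(3),B.round(3),((A+B)/2).round(4),'red dir world',np.degrees(np.arctan2(d[1],d[0])).round(1),'ccw from -x plate',(rel%360).round(1))
a,b=T(400,255),T(425,330);A,B=atz('top',a,.125),atz('top',b,.125);d=B-A;print('handle',((A+B)/2).round(4),np.degrees(np.arctan2(d[1],d[0])))
print('tool', Ro.from_euler('xyz',observe()['tool_rot'],degrees=True).as_matrix().round(3))
E
```

```text
plate [ 0.5825 -0.012  -0.0145 -0.1071 -0.0181  0.0452] [-6.14 -1.04  2.59]
[-0.  -0.4 -0.2  1.  -0.1  0.3  0.4  0.5 -0.5 -0.3 -1.2 -0.7  0.1  0.4]
140 130 [0.7346 0.1005 0.0318]
-140 130 [0.4562 0.1304 0.0268]
140 -130 [ 0.707  -0.1578  0.0201]
-140 -130 [ 0.4287 -0.1278  0.015 ]
knob [0.4878 0.1008 0.0503] [ 0.4892  0.1035 -0.0117]
knob [ 0.4656 -0.1078  0.0408] [ 0.467  -0.1051 -0.0212]
strip [ 0.6015 -0.0158  0.0238]
L [0.478 0.114 0.078] [0.491 0.089 0.078] [0.4845 0.1018 0.078 ] red dir world -63.3 ccw from -x plate 122.9
R [ 0.445 -0.106  0.078] [ 0.478 -0.101  0.078] [ 0.4615 -0.1033  0.078 ] red dir world 8.6 ccw from -x plate 194.7
handle [ 0.5947 -0.014   0.125 ] -153.34389430534966
tool [[-0.     0.935  0.354]
 [ 0.001  0.354 -0.935]
 [-1.     0.    -0.001]]
```

```bash
python3 - <<'E'
from h import *
from scipy.optimize import least_squares
T=lambda u,v:(u/5+225,v/5+120); S=lambda u,v:(u/5+175,v/5+170)
obs=[('top',T(212,42),(140,130)),('top',T(719,178),(140,-130)),('top',T(580,733),(-140,-130)),('top',T(45,578),(-140,130)),
('side',S(37,238),(140,130)),('side',S(697,205),(-140,-130)),('side',S(462,404),(-140,130))]
for ns in(('top',),('side',),('top','side')):
  def f(p):
    R=Ro.from_euler('ZYX',[p[2],-.0123,0]).as_matrix(); r=[]
    for n,uv,(x,y) in obs:
        if n in ns: r+=list(proj(n,[p[0],p[1],-.0014]+R@np.array([x/1000,y/1000,.038]))[0]-uv)
    return r
  r=least_squares(f,[.56,0,0]); p=r.x; print(ns,'plate',p.round(4),np.degrees(p[2]).round(2), np.round(r.fun,1))
  R=Ro.from_euler('ZYX',[p[2],-.0123,0]).as_matrix()
  for y in(.105,-.105): print('knob',([p[0],p[1],-.0014]+R@[-.105,y,.065]).round(4))
  print('strip',([p[0],p[1],-.0014]+R@[.02,0,.038]).round(4))
print('Ltop/side',tri(T(110,515),S(428,275)))
print(atz('side',S(428,275),.077))
print(atz('top',T(418,333),.112),atz('top',T(393,255),.112), tri(T(412,293),S(338,60)))
E
```

```text
('top',) plate [ 0.5801 -0.0122 -0.1103] -6.32 [-0.6 -1.   1.1 -0.6  0.4  0.8 -0.9  0.5]
knob [0.4865 0.1038 0.0623]
knob [ 0.4634 -0.1049  0.0623]
strip [ 0.5995 -0.0144  0.0368]
('side',) plate [ 0.5724 -0.0007 -0.1334] -7.64 [-0.6 -0.1  1.4 -2.8 -0.6  1.8]
knob [0.4815 0.1174 0.0623]
knob [ 0.4536 -0.0907  0.0623]
strip [ 0.5918 -0.0033  0.0368]
('top', 'side') plate [ 0.5789 -0.0104 -0.1153] -6.6 [-1.1 -0.8  0.5  0.1 -0.8  1.4 -2.   0.5 -0.5 -1.7  0.1 -5.4  0.  -1.1]
knob [0.4859 0.106  0.0623]
knob [ 0.4617 -0.1026  0.0623]
strip [ 0.5983 -0.0127  0.0368]
Ltop/side (array([0.48657046, 0.10248122, 0.07963389]), np.float64(0.00568999343245483))
[0.49131084 0.09906582 0.077     ]
[ 0.58084396 -0.01963396  0.112     ] [ 0.61408136 -0.00338797  0.112     ] (array([ 0.59867819, -0.01289978,  0.12132629]), np.float64(0.006449194647044895))
```

```bash
python3 -m pendant '[[1,28,52,0,0,0,0.185],[1,28,52,0,0,0,0.185],[1,28,52,0,0,0,0.185],[1,28,52,0,0,0,0.185],[1,28,52,0,0,0,0.185]]'; python3 -c "
from bench import *
print(observe()['joint_pos'])"
```

```text
time: 0.72
tcp_pos: [0.3173, -0.2059, 0.2036]
tool_rot: [-10.0, 90.0, -26.0]
wrist_force: [1.2, -0.6, -0.1]
gripper_width: 0.0855
[-3.29741061e+01 -2.13360229e+00 -1.78450442e+01  7.42796234e+01
  1.09842811e-03  7.29776116e+01]
```

```bash
python3 -m pendant '[[1,28,52,0,0,0,0.185],[1,28,52,0,0,0,0.185],[1,28,52,0,0,0,0.185],[1,28,52,0,0,0,0.185],[1,28,50,0,0,0,0.185]]';
python3 -m pendant '[[1,28,51,0,0,0,0.185],[1,0,0,0,0,0,0.185],[1,0,0,0,0,0,0.185],[1,0,0,0,0,0,0.185],[1,0,0,0,0,0,0.185]]';python3 -m pendant '[[0,0,0,-20,0,0,0.185],[0,0,0,-20,0,0,0.185],[0,0,0,-20,0,0,0.185],[0,0,0,-20,0,0,0.185],[0,0,0,-10,0,0,0.185]]';python3 -m pendant '[[0,0,0,0,0,0,0.185],[0,0,0,0,0,0,0.185],[0,0,0,0,0,0,0.185],[0,0,0,0,0,0,0.185],[0,0,0,0,0,0,0.185]]'; python3 -c "
from h import *
print(observe()['joint_pos'])
cv2.imwrite('pics/t2.png',snapshot('top')[100:300,180:380,::-1].repeat(3,0).repeat(3,1))
cv2.imwrite('pics/s2.png',cv2.resize(snapshot('side')[100:280,150:350,::-1],None,fx=4,fy=4))
"
```

```text
time: 1.35
tcp_pos: [0.4574, 0.0524, 0.2035]
tool_rot: [-157.0, 90.0, -119.9]
wrist_force: [0.4, -2.2, 0.7]
gripper_width: 0.0851
time: 1.98
tcp_pos: [0.4847, 0.1014, 0.2033]
tool_rot: [101.2, 90.0, -168.7]
wrist_force: [0.7, -1.6, -1.0]
gripper_width: 0.0855
time: 2.6
tcp_pos: [0.4842, 0.1012, 0.1123]
tool_rot: [48.4, 89.9, -168.5]
wrist_force: [-0.6, 0.3, 0.2]
gripper_width: 0.0426
time: 3.22
tcp_pos: [0.4847, 0.1013, 0.1133]
tool_rot: [-6.0, 90.0, -170.0]
wrist_force: [-0.3, -0.4, -0.3]
gripper_width: 0.0425
[ 1.18059193e+01  1.37121310e+01 -1.32818839e+01  6.30429150e+01
  1.13765244e-03 -9.42648057e+01]
```

View pics/s2.png

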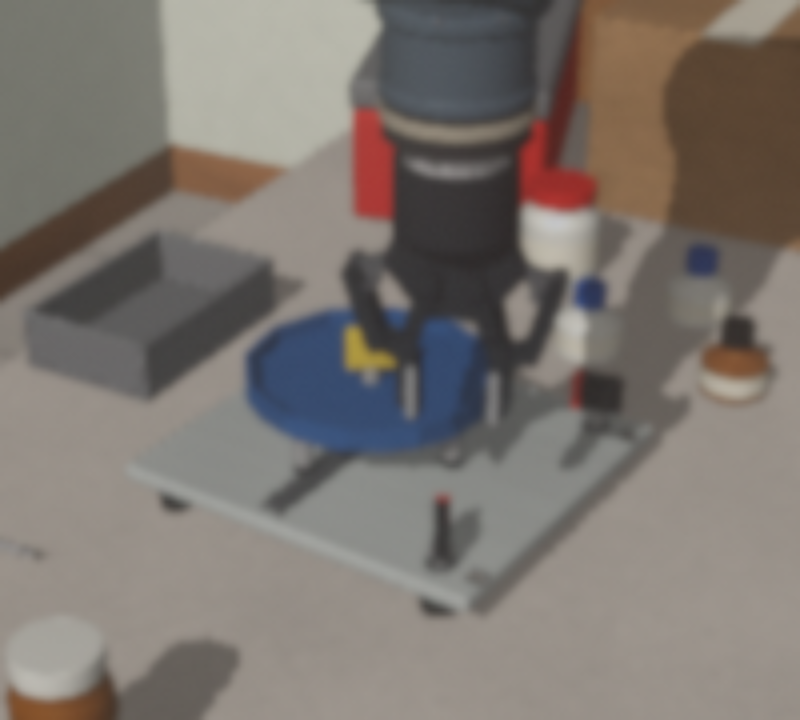

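View pics/t2.png

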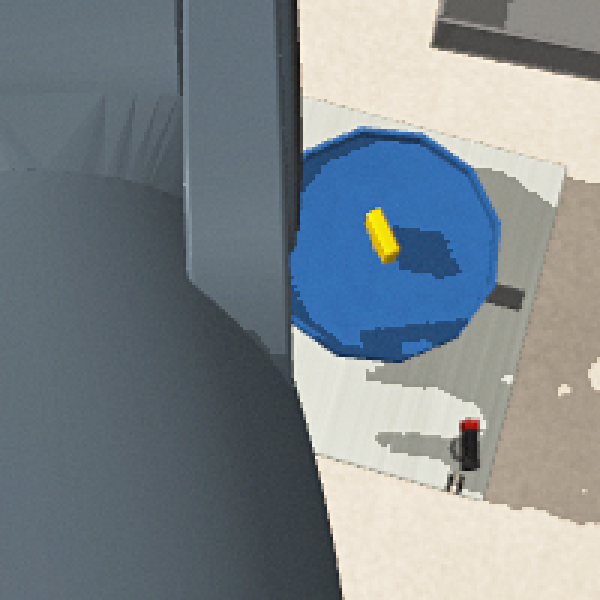

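```bash
python3 -m pendant '[[0,1,1,0,0,0,0.185],[0,0,0,-16,0,0,0],[0,0,0,-16,0,0,0],[0,0,0,-16,0,0,0],[0,0,0,-16,0,0,0]]'; python3 -c "
from h import *
print(proj('side',[[.4847,.1013,.113],[.4857,.1023,.049]]))
cv2.imwrite('pics/s3.png',cv2.resize(snapshot('side')[180:260,200:310,::-1],None,fx=7,fy=7))
"
```

```text
time: 3.95
tcp_pos: [0.4858, 0.1023, 0.049]
tool_rot: [-7.8, 90.0, -161.8]
wrist_force: [0.0, -0.6, 0.3]
gripper_width: 0.0425
[[262.70319956 213.99696496]
 [261.92051765 235.2928232 ]]
```

View pics/s3.png

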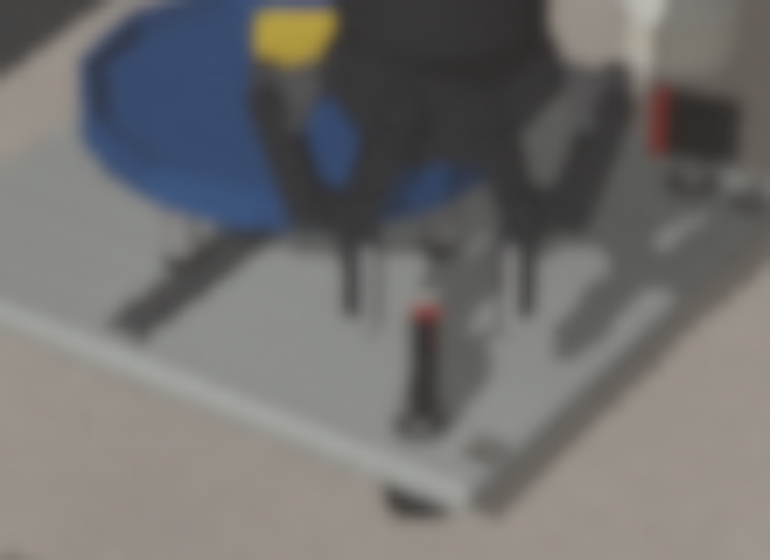

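```bash
python3 - <<'E'
from h import *
print('knob c/top/bot',proj('side',[[.486,.104,.062],[.486,.104,.076],[.486,.104,.048]]))
R=Ro.from_euler('ZYX',[-.1103,-.0123,0]).as_matrix()
im=snapshot('side')[:,:,::-1].copy()
f=4;u0,v0=180,120
c=cv2.resize(im[v0:270,u0:360],None,fx=f,fy=f,interpolation=cv2.INTER_CUBIC)
def dot(P,col):
    for u,v in proj('side',P): cv2.circle(c,(int((u-u0+.5)*f),int((v-v0+.5)*f)),3,col,-1)
dot([[.58,-.0122,-.0014]+R@np.array([x,y,.038]) for x in(-.14,.14) for y in(-.13,.13)],(0,255,0))
dot([[.486,.104,.062],[.4634,-.1049,.062]],(255,0,255))
p=observe()['tcp_pos'];print(p)
d=np.array([np.cos(np.radians(27)),np.sin(np.radians(27)),0])
dot([p,p+d*.021,p-d*.021,p+[0,0,.019]],(0,0,255))
for b in[(142,207),(412,230),(456,264),(403,286)]: dot([atz('top',b,.06)],(0,255,255))
cv2.imwrite('pics/s4.png',c)
E
```

```text
knob c/top/bot [[261.57154509 231.38618619]
 [261.62236109 226.79530035]
 [261.52161058 235.919985  ]]
[0.4847467  0.10212665 0.04814815]
```

View pics/s4.png

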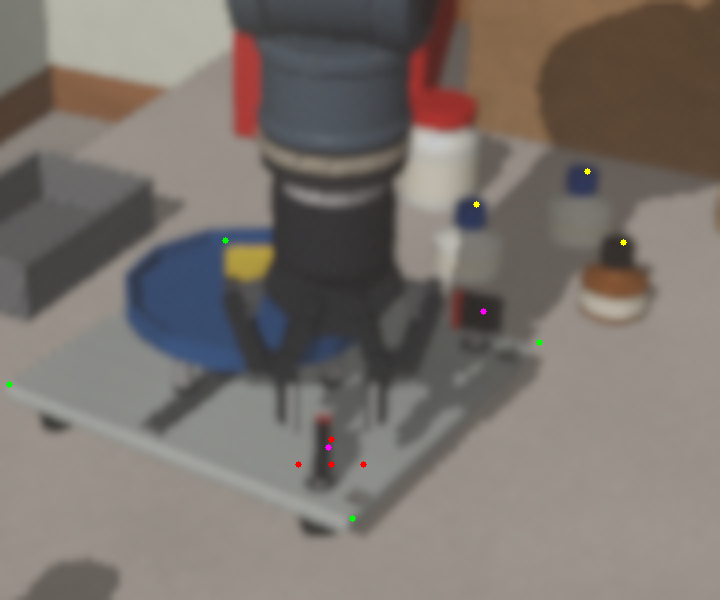

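```bash
python3 - <<'E'
from h import *
im=snapshot('top')[:,:,::-1].copy()
for P in ([.4847,.1021,.048],[.4847,.1021,.2]):
    print(proj('top',P))
cv2.imwrite('pics/t5.png',im)
im=snapshot('side')[:,:,::-1]
c=cv2.resize(im[80:270,190:350],None,fx=4,fy=3.15,interpolation=cv2.INTER_CUBIC)
c=cv2.convertScaleAbs(cv2.resize(im[170:250,220:310],None,fx=7,fy=7,interpolation=cv2.INTER_CUBIC),alpha=1.8,beta=0)
cv2.imwrite('pics/s5.png',c)
E
```

```text
[[247.82863898 224.87526875]]
[[242.14716351 212.08187516]]
```

View pics/t5.png

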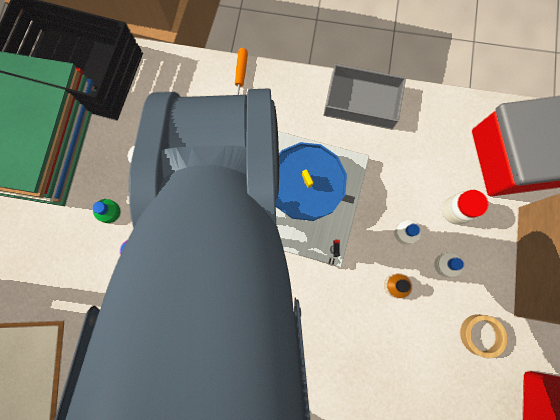

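View pics/s5.png

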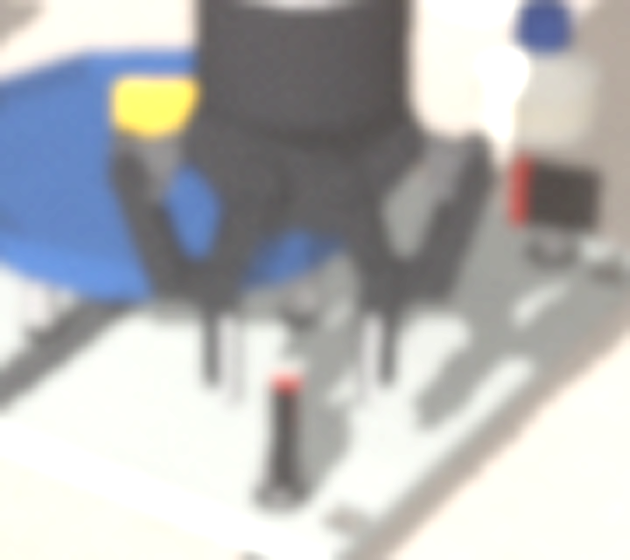

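```bash
python3 -m pendant '[[0,2,1,-3,0,0,0],[-1,0,0,0,0,0,0],[-1,0,0,0,0,0,0],[-1,0,0,0,0,0,0],[-1,0,0,0,0,0,0]]'; python3 -c "
from h import *
cv2.imwrite('pics/s6.png',cv2.resize(snapshot('side')[170:250,220:310,::-1],None,fx=7,fy=7))
"
```

```text
time: 4.78
tcp_pos: [0.4888, 0.1036, 0.0471]
tool_rot: [171.6, 89.9, 17.9]
wrist_force: [4.6, 2.4, 1.1]
gripper_width: 0.0043
```

View pics/s6.png

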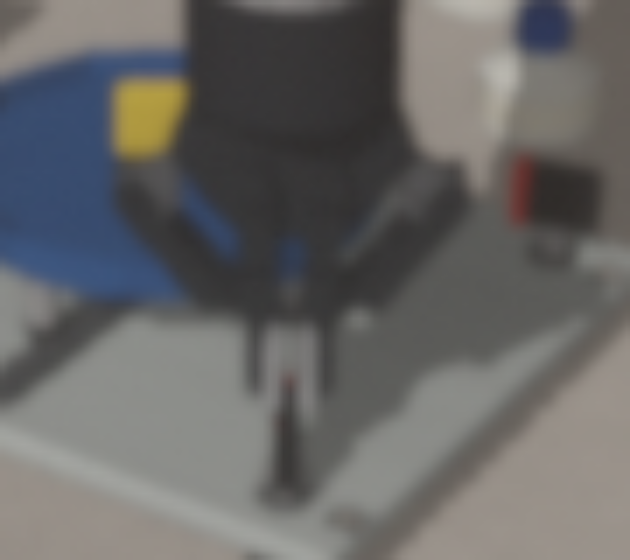

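```bash
python3 -m pendant '[[-1,0,0,0,0,0,0],[-1,0,0,0,0,0,0],[-1,0,0,0,0,0,-0.1],[-1,0,0,0,0,0,-0.1],[-1,0,0,0,0,0,0]]'; python3 -c "
from h import *
print(observe()['moment'],observe()['joint_pos'])
cv2.imwrite('pics/s7.png',cv2.resize(snapshot('side')[170:250,220:310,::-1],None,fx=7,fy=7))
"
```

```text
time: 5.45
tcp_pos: [0.4886, 0.1036, 0.047]
tool_rot: [-178.7, 89.9, 16.2]
wrist_force: [3.9, 1.6, 3.8]
gripper_width: 0.0045
[ 0.38476691 -0.91864169  0.0821838 ] [ 1.19654504e+01  1.70198535e+01 -1.91100905e+01  5.37978847e+01
  5.28050154e-03 -9.29277989e+01]
```

View pics/s7.png

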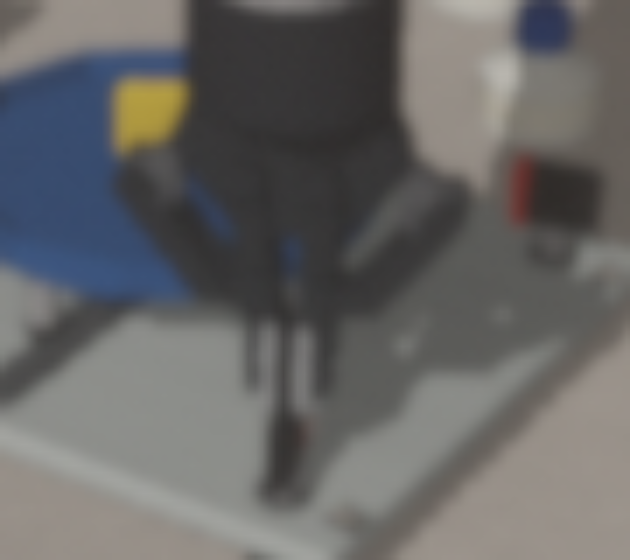

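```bash
python3 -m pendant '[[-1,0,0,0,0,0,-0.185],[-1,0,0,0,0,0,-0.185],[-1,0,0,0,0,0,-0.185],[-1,0,0,0,0,0,-0.185],[-1,0,0,0,0,0,-0.185]]'; python3 -m pendant '[[-1,0,0,0,0,0,-0.185],[-1,0,0,0,0,0,-0.185],[-1,0,0,0,0,0,-0.185],[-1,0,0,0,0,0,-0.185],[-1,0,0,0,0,0,-0.185]]'; python3 -m pendant '[[-1,0,0,0,0,0,-0.08],[-1,0,0,0,0,0,0],[-1,0,0,0,0,0,0],[-1,0,0,0,0,0,0],[-1,0,0,0,0,0,0]]';python3 -c "
from h import *
print(observe()['moment'],observe()['joint_pos'])
cv2.imwrite('pics/s8.png',cv2.resize(snapshot('side')[170:250,220:310,::-1],None,fx=7,fy=7))
"
```

```text
time: 6.12
tcp_pos: [0.4875, 0.1035, 0.0468]
tool_rot: [7.5, 90.0, 149.1]
wrist_force: [-2.8, 2.7, 8.2]
gripper_width: 0.0041
time: 6.75
tcp_pos: [0.487, 0.1042, 0.0467]
tool_rot: [43.1, 89.9, 131.8]
wrist_force: [-4.9, 7.6, 10.2]
gripper_width: 0.0046
time: 7.38
tcp_pos: [0.487, 0.1044, 0.0468]
tool_rot: [42.4, 89.9, 126.9]
wrist_force: [-5.1, 8.3, 10.2]
gripper_width: 0.0045
[1.83519166 1.16422578 0.12699358] [ 12.00476081  17.00753447 -19.1690154   53.88341386   0.12934665
  17.53458028]
```

View pics/s8.png

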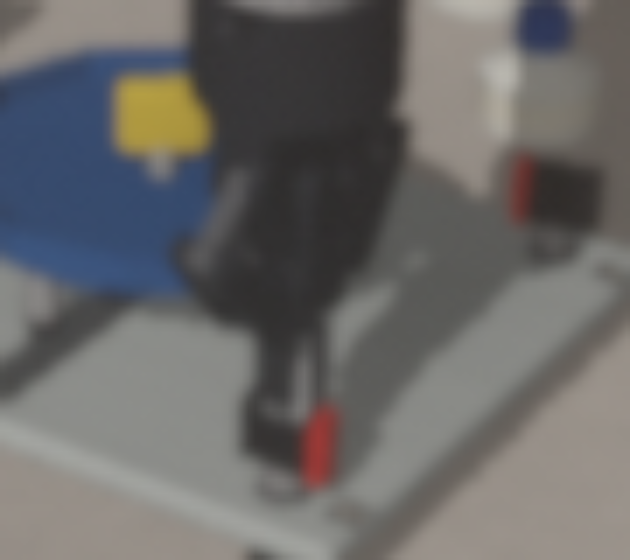

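```bash
python3 -m pendant '[[0,0,0,0,0,0,0],[0,0,0,0,0,0,0],[0,0,0,0,0,0,0],[0,0,0,20,0,0,0],[0,0,0,30,0,0,0]]'; python3 -m pendant '[[0,0,0,40,0,0,0.1],[0,-5,-50,0,0,0,0.145],[0,-6,-53,0,0,0,0],[0,-6,-53,0,0,0,0],[0,-6,-53,0,0,0,0]]'; python3 -m pendant '[[0,0,0,0,0,0,0],[0,0,0,0,0,0,0],[0,0,0,-20,0,0,0],[0,0,0,-20,0,0,0],[0,0,0,0,0,0,0]]'; python3 -c "
from h import *
print(observe()['joint_pos'])
cv2.imwrite('pics/s9.png',cv2.resize(snapshot('side')[150:250,200:330,::-1],None,fx=6,fy=6))
cv2.imwrite('pics/t9.png',cv2.resize(snapshot('top')[120:275,225:375,::-1],None,fx=5,fy=5))
"
```

```text
time: 8.05
tcp_pos: [0.4872, 0.1031, 0.0965]
tool_rot: [113.4, 89.9, -162.3]
wrist_force: [0.6, 0.3, -0.8]
gripper_width: 0.0425
time: 8.68
tcp_pos: [0.4645, -0.1073, 0.1366]
tool_rot: [-174.9, 90.0, -76.5]
wrist_force: [0.3, 0.6, -0.0]
gripper_width: 0.0428
time: 9.3
tcp_pos: [0.4641, -0.1043, 0.0956]
tool_rot: [66.8, 89.9, 165.2]
wrist_force: [-0.0, -0.6, 0.0]
gripper_width: 0.043
[-1.26722269e+01  1.23059808e+01 -1.77880984e+01  6.00496187e+01
  5.30409988e-03 -2.10971836e+01]
```

View pics/s9.png

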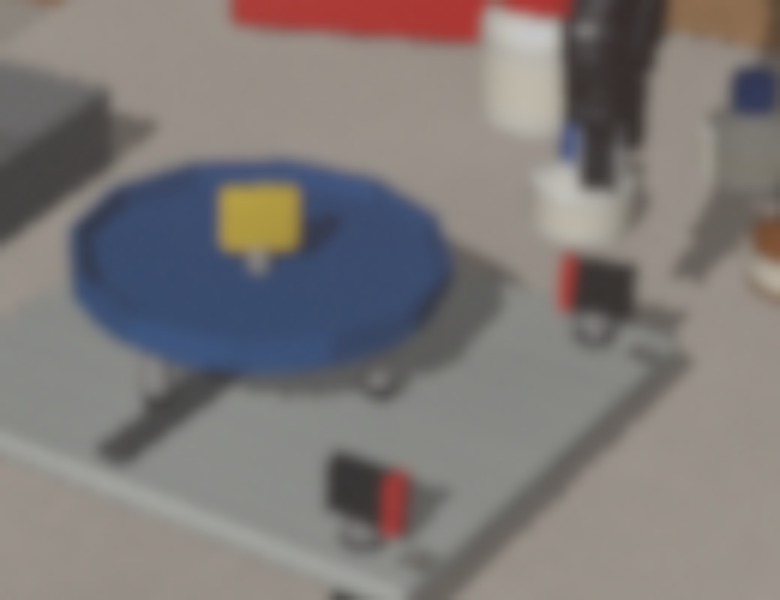

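View pics/t9.png

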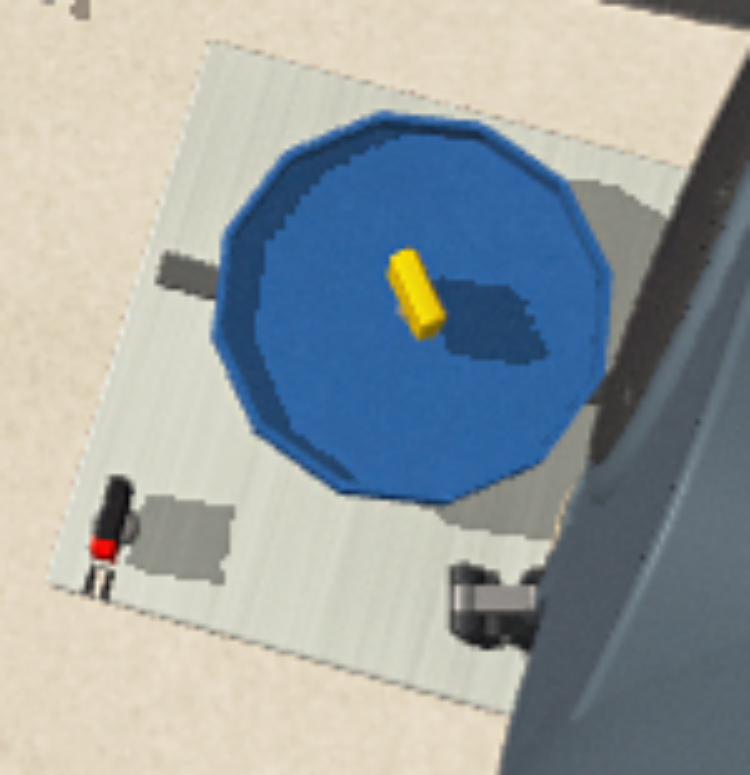

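```bash
python3 -m pendant '[[0,0,-1,-16,0,0,0],[0,0,0,-16,0,0,0],[0,0,0,-16,0,0,0],[-1,0,0,0,0,0,0],[-1,0,0,0,0,0,0]]'; python3 -m pendant '[[-1,0,0,0,0,0,0],[-1,0,0,0,0,0,0],[-1,0,0,0,0,0,0],[-1,0,0,0,0,0,-0.1],[-1,0,0,0,0,0,-0.1]]'; python3 -c "
from h import *
print(observe()['joint_pos'],observe()['moment'])
cv2.imwrite('pics/s10.png',cv2.resize(snapshot('side')[150:250,200:330,::-1],None,fx=6,fy=6))
"
```

```text
time: 10.02
tcp_pos: [0.4656, -0.1066, 0.0496]
tool_rot: [-111.2, 89.9, -12.9]
wrist_force: [-0.1, 0.5, 0.1]
gripper_width: 0.0069
time: 10.65
tcp_pos: [0.465, -0.1066, 0.0487]
tool_rot: [-110.6, 90.0, -23.9]
wrist_force: [-0.2, -0.0, -0.5]
gripper_width: 0.0003
[-1.29168920e+01  1.45958448e+01 -2.21710811e+01  5.32306980e+01
 -4.63187772e-04 -9.58661633e+00] [-0.02762357 -0.01056704 -0.0341533 ]
```

View pics/s10.png

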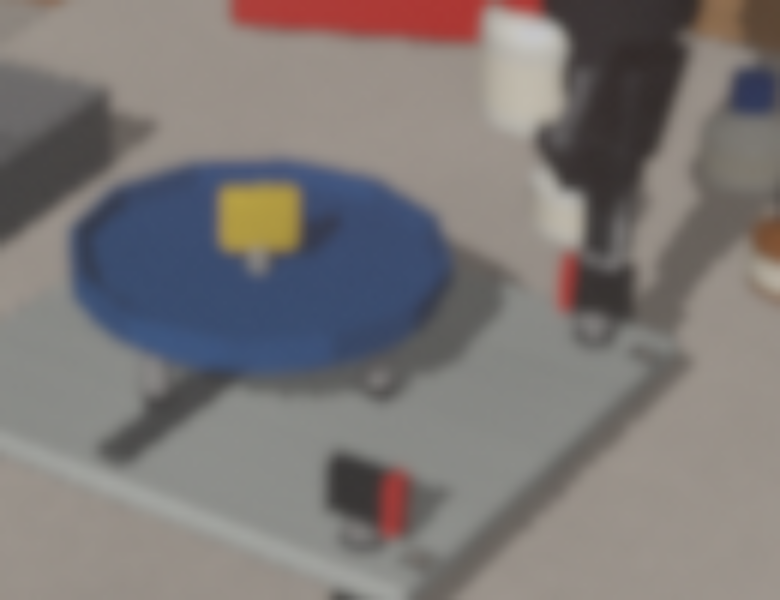

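```bash
python3 - <<'E'
from h import *
p=observe()['tcp_pos'];print(p)
for dz in(0,.01,.02,.03,.04): print(dz,proj('side',p+[0,0,dz]).round(1))
im=snapshot('side')[:,:,::-1]
cv2.imwrite('pics/s11.png',cv2.convertScaleAbs(cv2.resize(im[150:220,270:340],None,fx=8,fy=8,interpolation=cv2.INTER_CUBIC),alpha=1.6))
im=snapshot('top')[:,:,::-1]
print(proj('top',[p,p+[0,0,.03]]))
cv2.imwrite('pics/t11.png',cv2.convertScaleAbs(cv2.resize(im[220:280,300:370],None,fx=8,fy=8,interpolation=cv2.INTER_CUBIC),alpha=1.3))
E
```

```text
[ 0.46497209 -0.10663675  0.04865487]
0 [[299.8 200.9]]
0.01 [[300.  197.9]]
0.02 [[300.1 194.9]]
0.03 [[300.3 191.9]]
0.04 [[300.5 188.8]]
[[336.31886194 248.61261878]
 [338.46137805 247.24630931]]
```

View pics/s11.png

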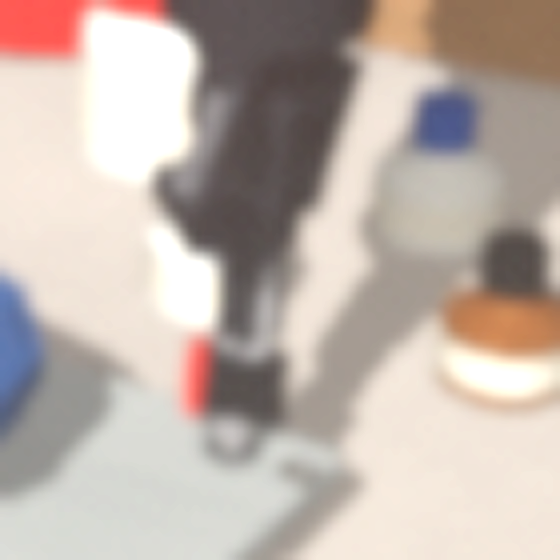

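View pics/t11.png

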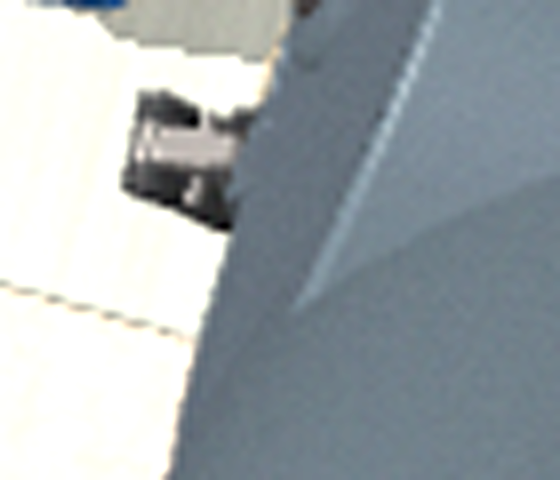

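```bash
for i in 1; do python3 -m pendant '[[-1,0,0,-1,0,0,0],[-1,0,0,-1,0,0,0],[-1,0,0,0,0,0,0],[-1,0,0,0,0,0,0],[-1,0,0,0,0,0,0]]'; python3 -m pendant '[[-1,0,0,-1,0,0,0],[-1,0,0,-1,0,0,0],[-1,0,0,0,0,0,0],[-1,0,0,0,0,0,0],[-1,0,0,0,0,0,0]]'; done
```

```text
time: 11.42
tcp_pos: [0.4655, -0.1068, 0.0475]
tool_rot: [-103.9, 89.9, -16.9]
wrist_force: [-4.5, 0.5, 17.7]
gripper_width: -0.0001
time: 12.05
tcp_pos: [0.4663, -0.1071, 0.047]
tool_rot: [-104.6, 89.8, -17.7]
wrist_force: [-10.3, -0.6, 43.4]
gripper_width: -0.0002
```

```bash
python3 -m pendant '[[-1,0,0,10,0,0,0],[-1,0,0,10,0,0,0.1],[0,0,1,0,0,0,0.1],[0,-1,0,0,0,0,0],[0,-1,0,0,0,0,0]]'; python3 -m pendant '[[0,0,0,-15,0,0,0],[0,0,0,-10,0,0,0],[0,0,0,-10,0,0,0],[0,0,0,-3,0,0,0],[0,0,0,0,0,0,0]]';python3 -m pendant '[[-1,0,0,0,0,0,0],[-1,0,0,0,0,0,0],[-1,0,0,0,0,0,0],[-1,0,0,0,0,0,0],[-1,0,0,0,0,0,0]]'; python3 -c "
from h import *
print(observe()['joint_pos'],observe()['moment'])
cv2.imwrite('pics/s12.png',cv2.resize(snapshot('side')[150:250,200:330,::-1],None,fx=6,fy=6))
"
```

```text
time: 12.68
tcp_pos: [0.4628, -0.1056, 0.0645]
tool_rot: [71.3, 90.0, 169.5]
wrist_force: [0.3, -0.6, 0.5]
gripper_width: 0.0425
time: 13.3
tcp_pos: [0.4629, -0.1056, 0.0265]
tool_rot: [69.9, 90.0, 168.2]
wrist_force: [-0.0, 0.2, 0.1]
gripper_width: 0.0424
time: 13.92
tcp_pos: [0.4631, -0.1049, 0.027]
tool_rot: [-29.0, 89.9, 69.4]
wrist_force: [-1.5, 5.5, 4.8]
gripper_width: 0.0084
[-12.82834024  15.62057333 -24.33599456  50.03214108   0.08238209
 -21.17308886] [1.39595999 0.34391336 0.09659324]
```

View pics/s12.png

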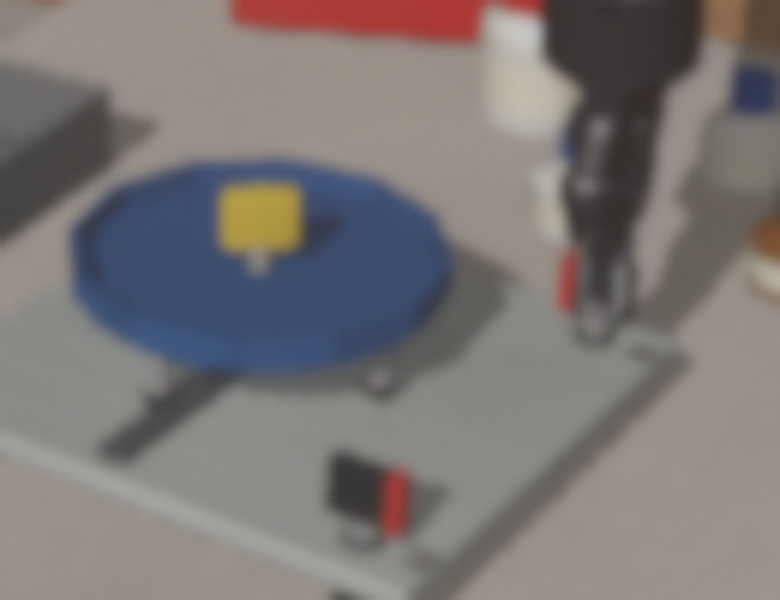

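```bash
for i in 1; do python3 -m pendant '[[-1,0,0,0,0,0,-0.185],[-1,0,0,0,0,0,-0.185],[-1,0,0,0,0,0,-0.185],[-1,0,0,0,0,0,-0.185],[-1,0,0,0,0,0,-0.185]]'; python3 -m pendant '[[-1,0,0,0,0,0,-0.185],[-1,0,0,0,0,0,-0.185],[-1,0,0,0,0,0,-0.185],[-1,0,0,0,0,0,-0.185],[-1,0,0,0,0,0,-0.185]]';  python3 -m pendant '[[-1,0,0,0,0,0,-0.185],[-1,0,0,0,0,0,-0.185],[-1,0,0,0,0,0,-0.185],[-1,0,0,0,0,0,-0.185],[-1,0,0,0,0,0,-0.185]]'; python3 -m pendant '[[-1,0,0,0,0,0,-0.185],[-1,0,0,0,0,0,-0.185],[-1,0,0,0,0,0,-0.185],[-1,0,0,0,0,0,-0.06],[-1,0,0,0,0,0,0]]'; done;python3 -c "
from h import *
print(observe()['joint_pos'],observe()['moment'])
cv2.imwrite('pics/s13.png',cv2.resize(snapshot('side')[150:250,200:330,::-1],None,fx=6,fy=6))
"
```

```text
time: 14.6
tcp_pos: [0.4637, -0.1035, 0.027]
tool_rot: [23.3, 89.7, 68.4]
wrist_force: [3.8, 16.7, 2.9]
gripper_width: 0.0089
time: 15.22
tcp_pos: [0.4652, -0.1045, 0.0273]
tool_rot: [38.3, 89.7, 30.3]
wrist_force: [11.9, 9.4, -2.9]
gripper_width: 0.0086
time: 15.85
tcp_pos: [0.4652, -0.105, 0.0274]
tool_rot: [80.7, 89.8, 19.7]
wrist_force: [10.4, 6.1, -3.3]
gripper_width: 0.0087
time: 16.48
tcp_pos: [0.4648, -0.1059, 0.0272]
tool_rot: [88.2, 89.8, -7.8]
wrist_force: [8.8, -1.2, -5.2]
gripper_width: 0.0089
[-1.28494291e+01  1.56465801e+01 -2.42594266e+01  4.99075853e+01
  1.64829369e-02  1.73123536e+02] [-0.10375808 -1.99551118  0.00224861]
```

View pics/s13.png

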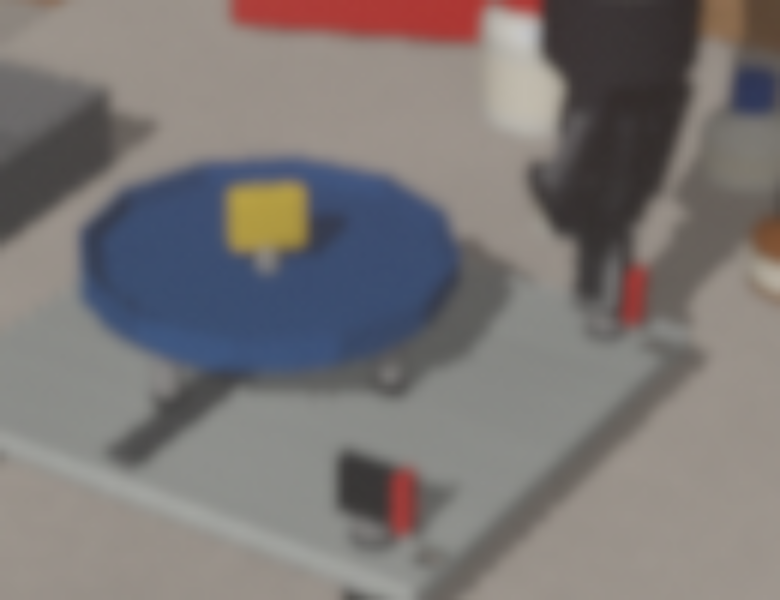

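```bash
python3 -m pendant '[[0,0,0,0,0,0,0],[0,0,0,0,0,0,0],[0,0,0,20,0,0,0],[0,0,0,40,0,0,0],[0,0,0,50,0,0,0]]'; python3 -m pendant '[[0,-30,-40,40,0,0,0.18],[0,-30,-50,0,0,0,0.18],[0,-30,-50,0,0,0,0.18],[0,-30,-50,0,0,0,0.18],[0,-30,-50,0,0,0,0.18]]';python3 -m pendant '[[0,-20,-40,0,0,0,0.18],[0,0,0,0,0,0,0.18],[0,0,0,0,0,0,0.18],[0,0,0,0,0,0,0.18],[0,0,0,0,0,0,0.18]]';python3 -c "
from h import *
s=snapshot('side')[:,:,::-1];t=snapshot('top')[:,:,::-1]
cv2.imwrite('pics/side14.png',s);cv2.imwrite('pics/top14.png',t)
cv2.imwrite('pics/s14.png',cv2.resize(s[150:260,170:330],None,fx=5,fy=5,interpolation=2))
cv2.imwrite('pics/t14.png',cv2.resize(t[120:275,225:375],None,fx=5,fy=5,interpolation=2))
"
```

```text
time: 17.15
tcp_pos: [0.4621, -0.1054, 0.1373]
tool_rot: [-95.9, 89.9, 168.2]
wrist_force: [1.1, 0.1, 0.3]
gripper_width: 0.043
time: 17.77
tcp_pos: [0.327, -0.3247, 0.1755]
tool_rot: [8.4, 90.0, -40.2]
wrist_force: [2.1, -0.3, 0.6]
gripper_width: 0.0425
time: 18.4
tcp_pos: [0.308, -0.3634, 0.1752]
tool_rot: [130.4, 90.0, 133.4]
wrist_force: [0.5, -1.1, -0.2]
gripper_width: 0.0428
```

View pics/s14.png

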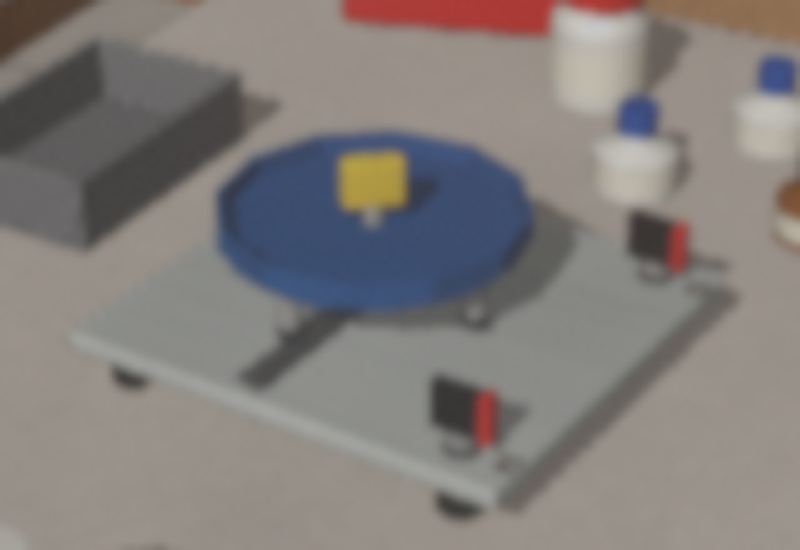

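View pics/t14.png

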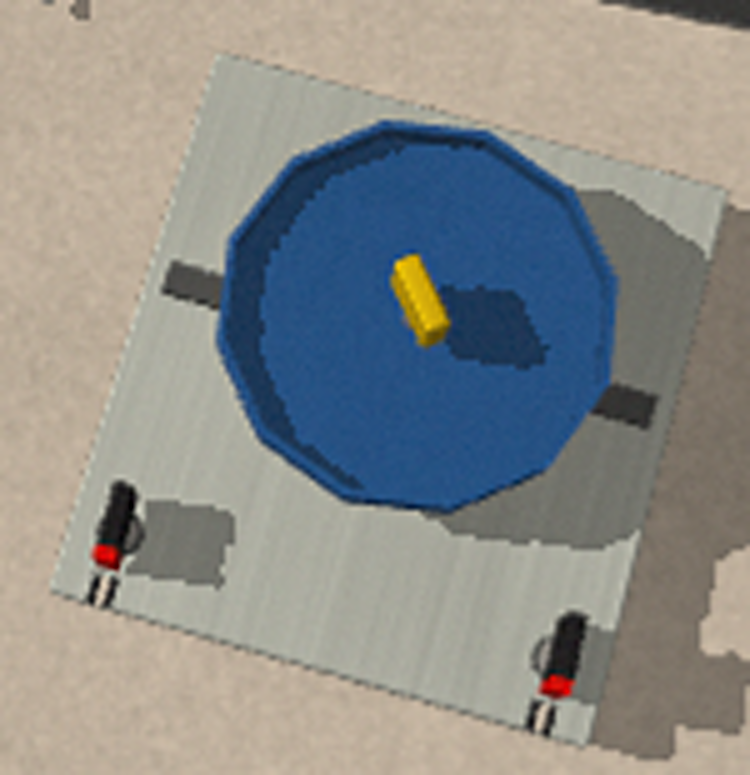

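View pics/top14.png

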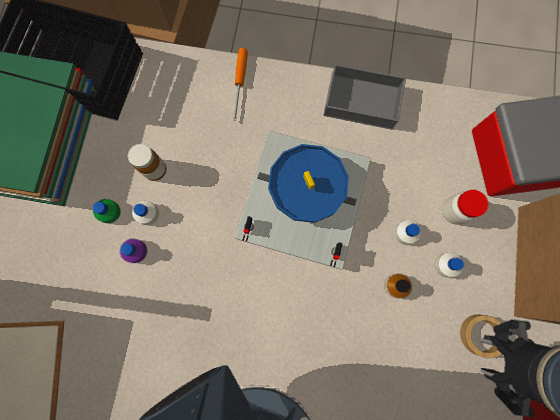

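```bash
python3 - <<'E'
from h import *
from scipy.optimize import least_squares
T=lambda u,v:((u+.0)/5+225,(v)/5+120); S=lambda u,v:(u/5+170,v/5+150)
obs=[('top',T(218,54),(140,130)),('top',T(727,190),(140,-130)),('top',T(587,745),(-140,-130)),('top',T(52,592),(-140,130))]
def f(p):
    R=Ro.from_euler('ZYX',[p[2],0,0]).as_matrix(); r=[]
    for n,uv,(x,y) in obs: r+=list(proj(n,[p[0],p[1],0]+R@np.array([x/1000,y/1000,.038]))[0]-uv)
    return r
r=least_squares(f,[.56,0,0]); p=r.x; print('plate',p.round(4),np.degrees(p[2]).round(2), np.round(r.fun,1))
R=Ro.from_euler('ZYX',[p[2],0,0]).as_matrix()
print('strip',([p[0],p[1],0]+R@[.02,0,.038]).round(4))
for a,b in(((391,264),(425,346)),((416,254),(449,332)),((404,258),(438,338))):
    A,B=atz('top',T(*a),.122),atz('top',T(*b),.122);d=A-B;print('handle top edge',((A+B)/2).round(4),np.degrees(np.arctan2(d[1],d[0])).round(1),np.linalg.norm(d).round(4))
# rim circle
t=cv2.imread('pics/top14.png'); hsv=cv2.cvtColor(t,cv2.COLOR_BGR2HSV)
m=cv2.inRange(hsv,(100,120,40),(125,255,255))[120:275,225:375]
c=max(cv2.findContours(m,0,1)[0],key=cv2.contourArea); h=cv2.convexHull(c)[:,0]+[225,120]
W=np.array([atz('top',u.astype(float),.09) for u in h])
def g(q): return np.hypot(W[:,0]-q[0],W[:,1]-q[1])-.087
q=least_squares(g,[.6,0]); print('disc',q.x,np.abs(q.fun).max())
E
```

```text
plate [ 0.5741 -0.0163 -0.1094] -6.27 [-0.6 -1.   0.9 -0.6  0.8  1.  -1.1  0.2]
strip [ 0.594  -0.0185  0.038 ]
handle top edge [ 0.5898 -0.013   0.122 ] 30.7 0.0394
handle top edge [ 0.5969 -0.0226  0.122 ] 31.0 0.0376
handle top edge [ 0.5938 -0.0181  0.122 ] 31.1 0.0386
disc [ 0.59740726 -0.01730685] 0.005096073362830092
```

```bash
python3 - <<'E'
from h import *
s=observe();M=Ro.from_euler('xyz',s['tool_rot'],degrees=True).as_matrix();print(s['joint_pos'].round(1),s['tcp_pos'],np.degrees(np.arctan2(M[1,2],M[0,2])))
E
```

```text
[-49.7   9.8  -9.   71.2  -0.   37.5] [ 0.30806527 -0.36338593  0.17526056] 2.81673667573063
```

```bash
python3 -m pendant '[[0,41,49,0,0,0,0.175],[0,41,49,0,0,0,0.175],[0,41,49,0,0,0,0.175],[0,41,49,0,0,0,0.175],[0,41,49,0,0,0,0.175]]'; python3 -m pendant '[[0,41,49,0,0,0,0.175],[0,40,50,0,0,0,0.175],[0,0,0,0,0,0,0.175],[0,0,0,0,0,0,0.175],[0,0,0,0,0,0,0.175]]';python3 -m pendant '[[0,0,0,-30,0,0,0.17],[0,0,0,-30,0,0,0.14],[0,0,0,-15,0,0,0],[0,0,0,0,0,0,0],[0,0,0,0,0,0,0]]';python3 -c "
from h import *
s=observe();M=Ro.from_euler('xyz',s['tool_rot'],degrees=True).as_matrix();print(s['joint_pos'].round(1),s['tcp_pos'],np.degrees(np.arctan2(M[1,2],M[0,2])))
s=snapshot('side')[:,:,::-1]
cv2.imwrite('pics/s15.png',cv2.resize(s[110:240,170:330],None,fx=5,fy=4.6,interpolation=2))
"
```

```text
time: 19.12
tcp_pos: [0.5098, -0.122, 0.1754]
tool_rot: [-82.7, 90.0, -29.8]
wrist_force: [0.5, -1.1, 0.0]
gripper_width: 0.0425
time: 19.75
tcp_pos: [0.5878, -0.0269, 0.1751]
tool_rot: [87.5, 90.0, -169.5]
wrist_force: [-0.5, 0.3, -0.1]
gripper_width: 0.0427
time: 20.38
tcp_pos: [0.5885, -0.0271, 0.1014]
tool_rot: [-125.3, 89.9, -4.8]
wrist_force: [-0.7, 0.1, -0.4]
gripper_width: 0.0425
[ -2.6  24.7   0.5  65.7  -0.  -33.2] [ 0.58854523 -0.02712887  0.10142284] 120.53433956084228
```

View pics/s15.png

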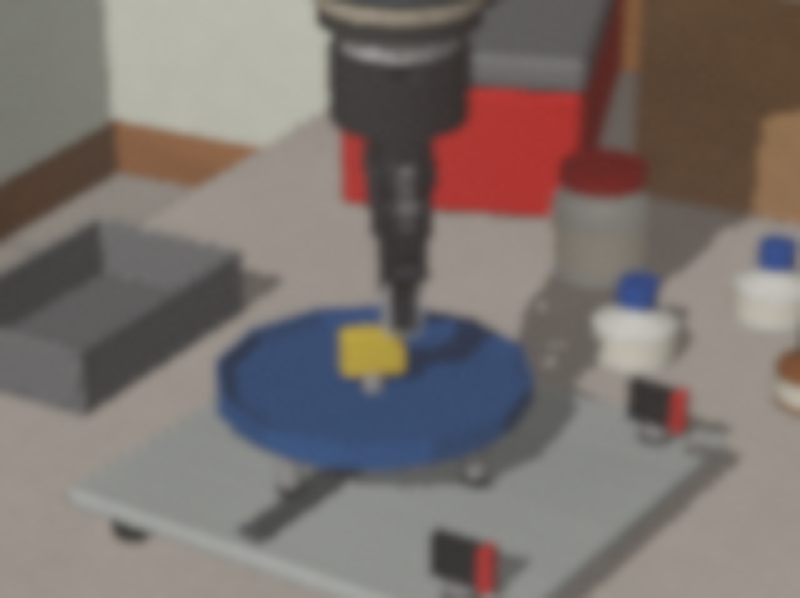

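```bash
python3 -m pendant '[[0,5.5,9,0,0,0,0],[0,0,0,0,0,0,0],[0,0,0,-12,0,0,0],[0,0,0,-10,0,0,0],[0,0,0,0,0,0,0]]'; python3 -m pendant '[[0,0,0,-6,0,0,0],[0,0,0,-4,0,0,0],[-1,0,0,0,0,0,0],[-1,0,0,0,0,0,0],[-1,0,0,0,0,0,0]]';python3 -c "
from h import *
s=snapshot('side')[:,:,::-1]
cv2.imwrite('pics/s16.png',cv2.resize(s[110:240,170:330],None,fx=5,fy=4.6,interpolation=2))
print(observe())
"
```

```text
time: 21.05
tcp_pos: [0.5925, -0.0181, 0.077]
tool_rot: [57.2, 89.9, 177.9]
wrist_force: [0.7, -1.1, 0.7]
gripper_width: 0.0426
time: 21.68
tcp_pos: [0.5936, -0.0181, 0.0685]
tool_rot: [-129.3, 90.0, -8.6]
wrist_force: [1.0, -0.3, 1.9]
gripper_width: 0.0111
{'time': 21.725, 'joint_pos': array([-1.74735638e+00,  2.63811715e+01, -1.83342017e+00,  6.17603697e+01,
       -2.77707426e-03, -3.24390416e+01]), 'qvel': array([-0.03614523, -0.05290585,  0.04807054, -0.01743585,  0.03985078,
       -0.09619523]), 'joint_torque': array([ 9.78242140e-02, -8.74636459e+01,  4.56943560e+01,  2.30531339e-01,
        1.19977305e-01, -4.63501189e-02]), 'tcp_pos': array([ 0.59358132, -0.01812478,  0.06849686]), 'tool_rot': array([-128.76793404,   89.97480781,   -8.0762494 ]), 'wrist_force': array([0.47096685, 0.1059624 , 0.39648989]), 'moment': array([-0.07946982, -0.10242543, -0.03433112]), 'gripper_width': 0.011179126494812567}
```

View pics/s16.png

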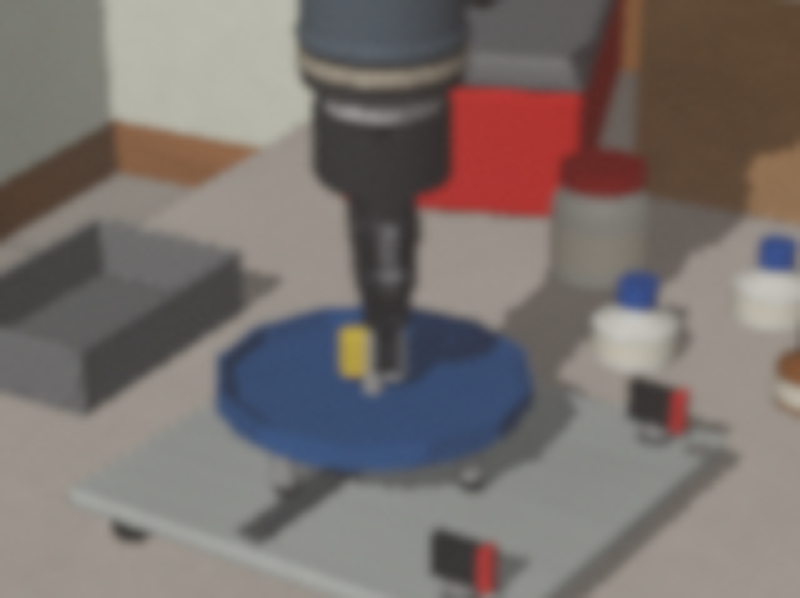

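```bash
python3 -m pendant '[[-1,0,0,5,0,0,0],[-1,0,0,5,0,0,0],[-1,0,0,5,0,0,0],[-1,0,0,0,0,0,0],[-1,0,0,0,0,0,0]]'; python3 -m pendant '[[-1,0,0,0,0,0,-0.16],[-1,0,0,0,0,0,-0.16],[-1,-2,0,0,0,0,-0.16],[-1,-2,0,0,0,0,-0.17],[-1,-1,0,0,0,0,0]]';python3 -c "
from h import *
s=snapshot('side')[:,:,::-1];t=snapshot('top')[:,:,::-1]
cv2.imwrite('pics/s17.png',cv2.resize(s[110:240,170:330],None,fx=5,fy=4.6,interpolation=2))
cv2.imwrite('pics/t17.png',cv2.resize(t[120:275,225:375],None,fx=5,fy=5,interpolation=2))
"
```

```text
time: 22.35
tcp_pos: [0.5933, -0.0181, 0.0832]
tool_rot: [44.4, 90.0, 165.1]
wrist_force: [-0.7, 0.6, -5.9]
gripper_width: 0.0112
time: 22.98
tcp_pos: [0.5882, -0.0181, 0.0831]
tool_rot: [88.8, 90.0, 172.3]
wrist_force: [-0.5, -0.2, -5.5]
gripper_width: 0.0111
```

View pics/s17.png

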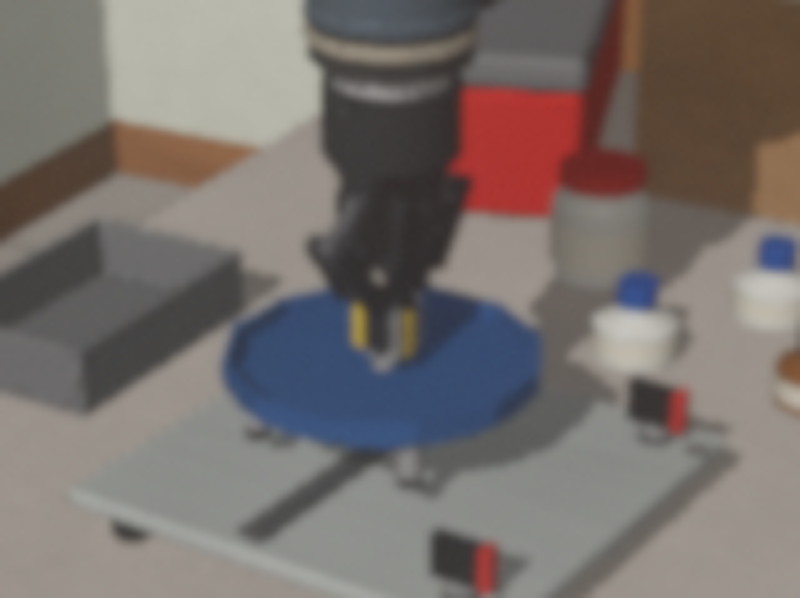

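View pics/t17.png

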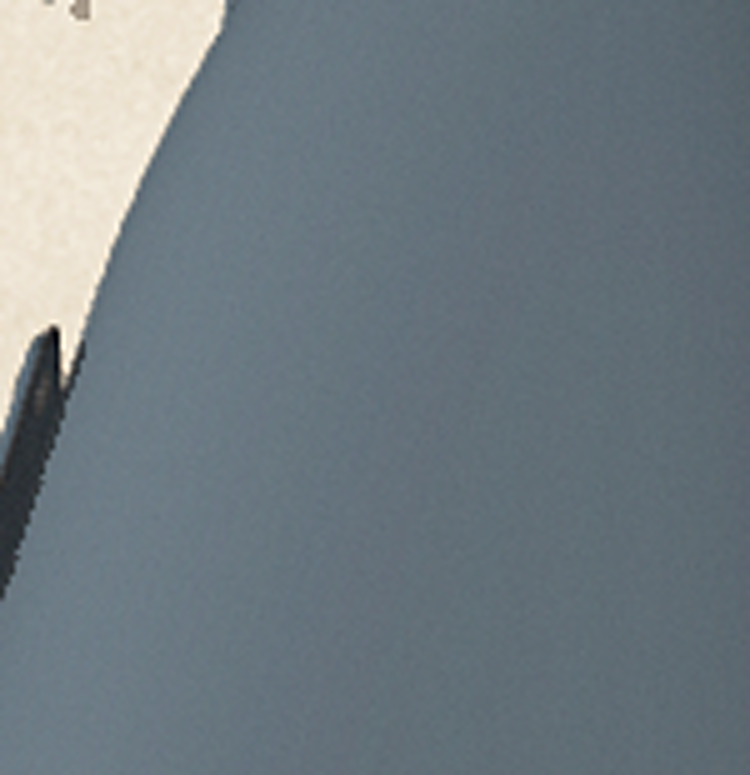

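```bash
python3 -m pendant '[[-1,2,0,-5,0,0,0],[-1,0,0,-5,0,0,0],[-1,0,0,-5,0,0,0],[-1,0,0,-3,0,0,0],[-1,0,0,0,0,0,0]]'; python3 -m pendant '[[-1,0,0,-1.5,0,0,0],[-1,0,0,-1,0,0,0],[-1,0,0,-0.5,0,0,0],[-1,0,0,0,0,0,0],[-1,0,0,0,0,0,0]]'
```

```text
time: 23.7
tcp_pos: [0.5902, -0.0181, 0.065]
tool_rot: [93.2, 90.0, 176.6]
wrist_force: [-0.0, -0.5, -5.6]
gripper_width: 0.0108
time: 24.32
tcp_pos: [0.5906, -0.0181, 0.0626]
tool_rot: [-90.7, 90.0, -7.2]
wrist_force: [-1.8, -0.6, 0.6]
gripper_width: 0.0114
```

Contact has been made at the expected height (6 mm below the start). I'll release, lift away and check.

```bash
python3 -m pendant '[[-0.4,0,0,0,0,0,0],[-0.4,0,0,0,0,0,0],[-0.4,0,0,0,0,0,0],[-0.4,0,0,20,0,0,0],[-0.4,0,0,40,0,0,0]]'; python3 -m pendant '[[0,0,0,50,0,0,0],[0,-50,-30,0,0,0,0],[0,-50,-40,0,0,0,0],[0,-50,-40,0,0,0,0],[0,-50,-40,0,0,0,0]]';python3 -m pendant '[[0,-30,-40,0,0,0,0],[0,-30,-40,0,0,0,0],[0,-20,-40,0,0,0,0],[0,0,-40,0,0,0,0],[0,0,0,0,0,0,0]]';python3 -c "
from h import *
s=snapshot('side')[:,:,::-1];t=snapshot('top')[:,:,::-1]
cv2.imwrite('pics/top18.png',t)
cv2.imwrite('pics/s18.png',cv2.resize(s[130:260,170:330],None,fx=5,fy=4.6,interpolation=2))
cv2.imwrite('pics/t18.png',cv2.resize(t[120:275,225:375],None,fx=5,fy=5,interpolation=2))
"
```

```text
time: 24.95
tcp_pos: [0.5893, -0.018, 0.1217]
tool_rot: [94.7, 89.8, 178.1]
wrist_force: [0.1, 0.1, 0.5]
gripper_width: 0.0259
time: 25.58
tcp_pos: [0.3924, -0.1661, 0.1724]
tool_rot: [-117.5, 90.0, -34.1]
wrist_force: [0.4, -0.8, 0.3]
gripper_width: 0.043
time: 26.2
tcp_pos: [0.3136, -0.3273, 0.1721]
tool_rot: [-168.0, 90.0, -84.8]
wrist_force: [-0.5, 0.8, -0.2]
gripper_width: 0.0426
```

View pics/s18.png

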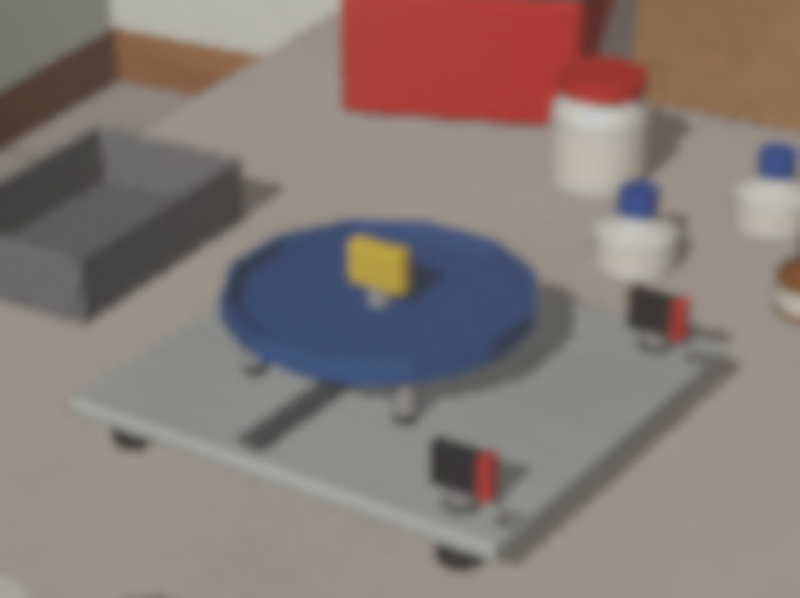

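View pics/t18.png

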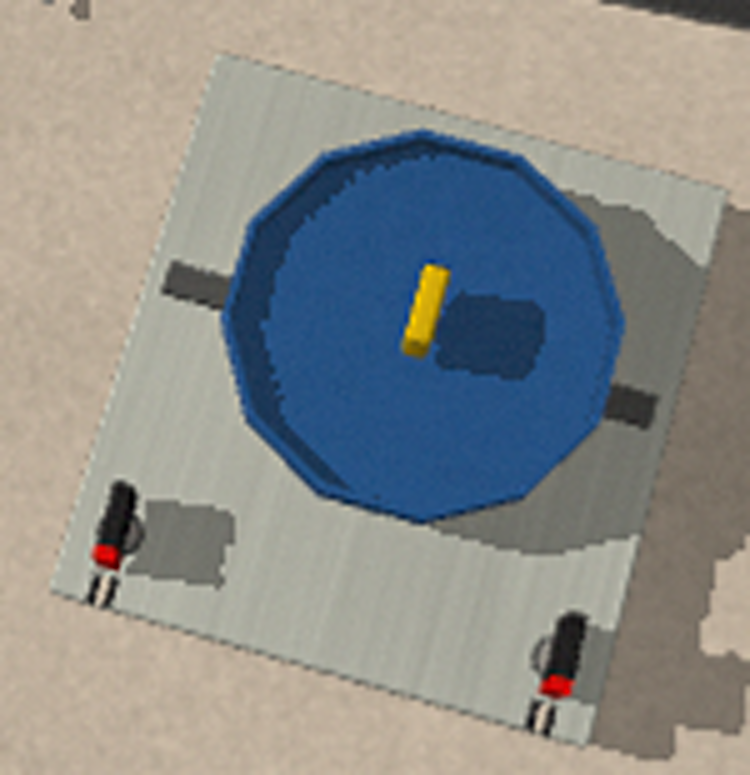

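View pics/top18.png

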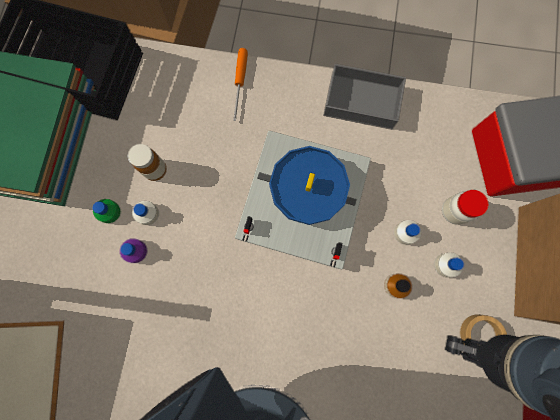

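```bash
python3 - <<'E'
from h import *
t=cv2.imread('pics/top18.png'); hsv=cv2.cvtColor(t,cv2.COLOR_BGR2HSV)
m=cv2.inRange(hsv,(105,130,70),(130,255,255))
n,l,st,c=cv2.connectedComponentsWithStats(m)
for i in range(1,n):
    if 40<st[i,4]<600: print(c[i].round(1),st[i,4],atz('top',c[i],.055).round(4))
crop('top',t[:,:,::-1],380,210,480,310,6,'t19')
s=observe();M=Ro.from_euler('xyz',s['tool_rot'],degrees=True).as_matrix();print(s['joint_pos'].round(1),np.degrees(np.arctan2(M[1,2],M[0,2])))
E
```

```text
[ 66.9 158.2] 113 [0.5686 0.5522 0.055 ]
[ 98.6 207.2] 113 [0.4662 0.4481 0.055 ]
[139.4 209.1] 108 [0.4776 0.3547 0.055 ]
[412.3 229.7] 128 [ 0.5362 -0.2696  0.055 ]
[126.6 248.6] 121 [0.384  0.3613 0.055 ]
[455.5 263.7] 148 [ 0.4762 -0.3708  0.055 ]
[-46.    7.1 -12.7  70.2   0.  -39.4] 83.40845042560544
```

View pics/t19.png

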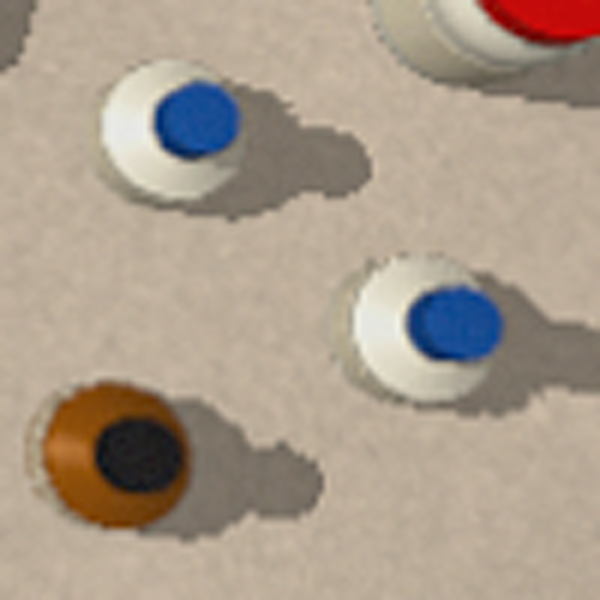

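The crop confirms two white bottles with blue caps, at (412,230) and (455,264). The amber one with the black cap, at (402,285), is left alone. I'm going for the bottle at (0.536,-0.269).

```bash
python3 -m pendant '[[0.2,56,14,0,0,0,0],[0.2,56,14,0,0,0,0],[0.2,56,15,0,0,0,0],[0.2,54,15,0,0,0,0],[0.2,0,0,-40,0,0,0]]';python3 -m pendant '[[0.2,0,0,-40,0,0,0],[0.2,0,0,0,0,0,0],[0.2,0,0,0,0,0,0],[0.2,0,0,0,0,0,0],[0.2,0,0,0,0,0,0]]';python3 -c "
from h import *
s=snapshot('side')[:,:,::-1]
cv2.imwrite('pics/s20.png',cv2.resize(s[110:220,240:350],None,fx=6,fy=5.4,interpolation=2))
"
```

```text
time: 26.92
tcp_pos: [0.5417, -0.2657, 0.1342]
tool_rot: [-105.5, 89.6, -21.8]
wrist_force: [0.1, -0.0, -0.6]
gripper_width: 0.0514
time: 27.55
tcp_pos: [0.5365, -0.2676, 0.0935]
tool_rot: [-109.6, 89.9, -26.2]
wrist_force: [0.6, 0.1, -0.5]
gripper_width: 0.0512
```

View pics/s20.png

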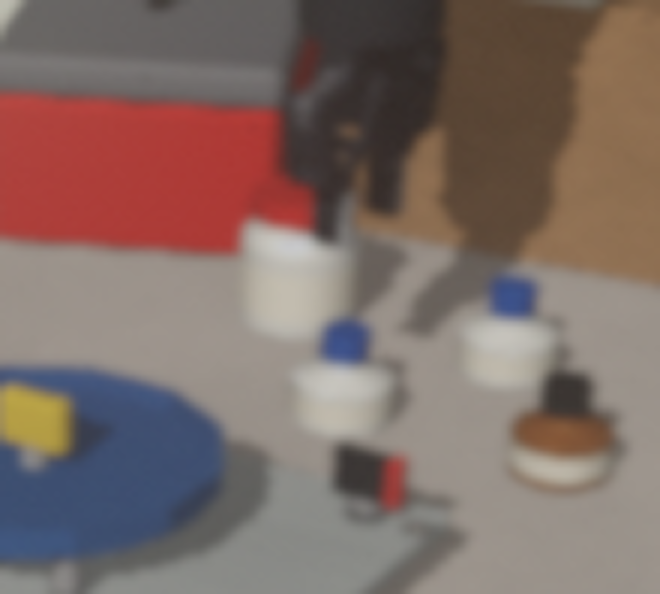

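```bash
python3 -m pendant '[[0.2,0,-2,-20,0,0,0],[0.2,0,0,-25,0,0,0],[0.2,0,0,-20,0,0,0],[0.2,0,0,0,0,0,0],[0.2,0,0,0,0,0,0]]';python3 -m pendant '[[0.2,0,0,-8,0,0,0],[0.2,0,0,-5,0,0,0],[-1,0,0,0,0,0,0],[-1,0,0,0,0,0,0],[-1,0,0,0,0,0,0]]';python3 -c "
from h import *
s=snapshot('side')[:,:,::-1]
cv2.imwrite('pics/s21.png',cv2.resize(s[110:220,240:350],None,fx=6,fy=5.4,interpolation=2))
"
```

```text
time: 28.22
tcp_pos: [0.5365, -0.2695, 0.0283]
tool_rot: [-109.4, 89.9, -26.0]
wrist_force: [-0.2, 0.1, 0.3]
gripper_width: 0.0511
time: 28.85
tcp_pos: [0.536, -0.2692, 0.0144]
tool_rot: [-128.2, 90.0, -44.8]
wrist_force: [-0.8, 0.5, -0.3]
gripper_width: 0.0256
```

View pics/s21.png

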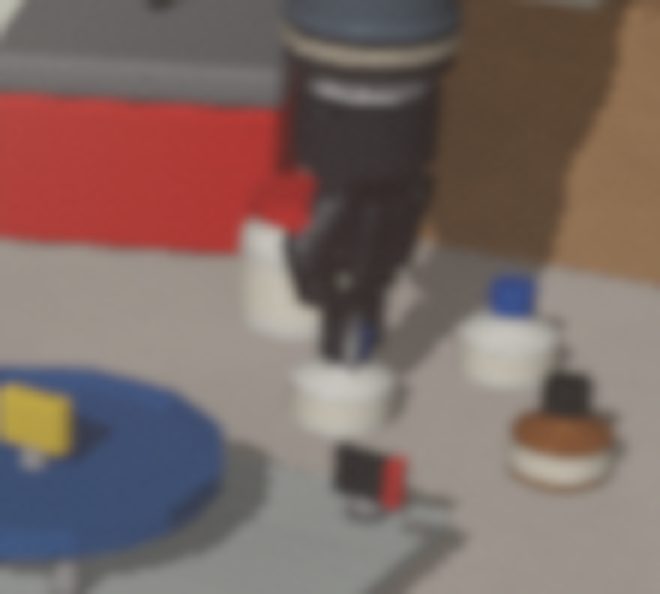

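```bash
python3 -m pendant '[[-1,0,0,25,0,0,0],[-1,0,0,50,0,0,0],[-1,0,0,55,0,0,0],[-1,0,0,0,0,0,0],[-1,21,50,0,0,0,0]]';python3 -m pendant '[[-1,22,54,0,0,0,0],[-1,22,53,0,0,0,0],[-1,22,53,0,0,0,0],[-1,0,0,0,0,0,0],[-1,0,0,0,0,0,0]]'
```

```text
time: 29.52
tcp_pos: [0.5566, -0.2211, 0.1442]
tool_rot: [-144.3, 89.9, -61.1]
wrist_force: [0.6, -0.3, -0.9]
gripper_width: 0.0258
time: 30.15
tcp_pos: [0.6225, -0.0593, 0.1435]
tool_rot: [106.6, 89.9, -170.0]
wrist_force: [0.2, 0.3, -0.3]
gripper_width: 0.0257
```

```bash
python3 -m pendant '[[-1,0,0,-20,0,0,0],[-1,0,0,-20,0,0,0],[-1,0,0,-6,0,0,0],[-1,0,0,0,0,0,0],[-1,0,0,0,0,0,0]]';python3 -m pendant '[[-1,0,0,-2,0,0,0],[-1,0,0,-1,0,0,0],[-1,0,0,-1,0,0,0],[-1,0,0,-0.5,0,0,0],[-1,0,0,0,0,0,0]]';python3 -c "
from h import *
s=snapshot('side')[:,:,::-1]
cv2.imwrite('pics/s22.png',cv2.resize(s[110:240,180:310],None,fx=5,fy=4.6,interpolation=2))
"
```

```text
time: 30.78
tcp_pos: [0.6234, -0.0596, 0.0991]
tool_rot: [-90.5, 89.9, -7.1]
wrist_force: [0.1, -0.1, -0.9]
gripper_width: 0.0256
time: 31.4
tcp_pos: [0.6229, -0.0592, 0.0937]
tool_rot: [106.1, 90.0, -170.4]
wrist_force: [-0.2, 0.5, -0.8]
gripper_width: 0.0262
```

View pics/s22.png

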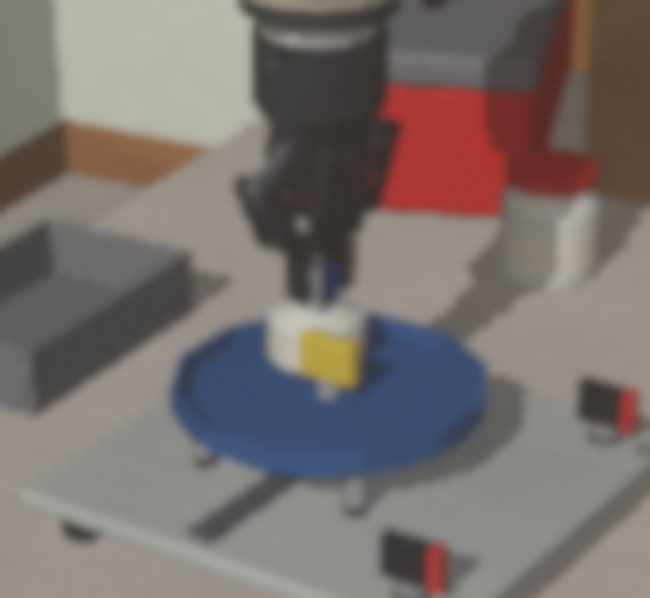

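```bash
python3 -m pendant '[[-1,0,0,-0.7,0,0,0],[-1,0,0,-0.7,0,0,0],[-1,0,0,0,0,0,0],[-1,0,0,0,0,0,0],[-1,0,0,0,0,0,0]]'
```

```text
time: 32.08
tcp_pos: [0.623, -0.0592, 0.0924]
tool_rot: [-32.5, 90.0, 51.0]
wrist_force: [0.2, 0.0, -0.9]
gripper_width: 0.0254
```

```bash
python3 -m pendant '[[-1,0,0,-0.7,0,0,0],[-1,0,0,-0.7,0,0,0],[-1,0,0,0,0,0,0],[-1,0,0,0,0,0,0],[-1,0,0,0,0,0,0]]'
```

```text
time: 32.7
tcp_pos: [0.6233, -0.0592, 0.0918]
tool_rot: [-84.8, 89.9, -1.3]
wrist_force: [-2.2, 1.4, 8.8]
gripper_width: 0.026
```

```bash
python3 -m pendant '[[-0.1,0,0,1,0,0,0],[-0.1,0,0,0,0,0,0],[-0.1,0,0,0,0,0,0],[-0.1,0,0,20,0,0,0],[0,0,0,50,0,0,0]]';python3 -m pendant '[[0.2,-24,-52,0,0,0,0],[0.2,-24,-52,0,0,0,0],[0.2,-24,-52,0,0,0,0],[0.2,-24,-52,0,0,0,0],[0.2,-24,-52,0,0,0,0]]';python3 -m pendant '[[0.2,-27,-52,-30,0,0,0],[0.2,0,0,-30,0,0,0],[0.2,0,0,0,0,0,0],[0.2,0,0,0,0,0,0],[0.2,0,0,0,0,0,0]]';python3 -c "
from h import *
s=snapshot('side')[:,:,::-1];t=snapshot('top')[:,:,::-1]
cv2.imwrite('pics/top23.png',t)
cv2.imwrite('pics/s23.png',cv2.resize(s[110:240,180:350],None,fx=4.7,fy=4.6,interpolation=2))
"
```

```text
time: 33.33
tcp_pos: [0.6215, -0.0591, 0.1607]
tool_rot: [90.5, 89.7, 174.0]
wrist_force: [1.1, 0.8, 0.6]
gripper_width: 0.0428
time: 33.95
tcp_pos: [0.502, -0.3208, 0.162]
tool_rot: [-113.8, 90.0, -30.3]
wrist_force: [0.7, -0.5, 0.8]
gripper_width: 0.0513
time: 34.58
tcp_pos: [0.4784, -0.3685, 0.1049]
tool_rot: [-121.5, 89.9, -38.0]
wrist_force: [0.1, 0.3, 0.1]
gripper_width: 0.0512
```

View pics/s23.png

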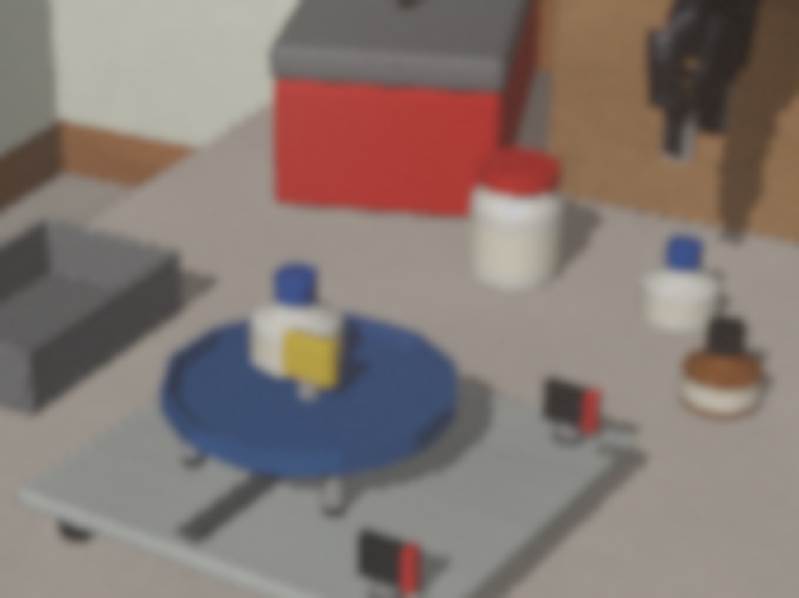

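View pics/top23.png

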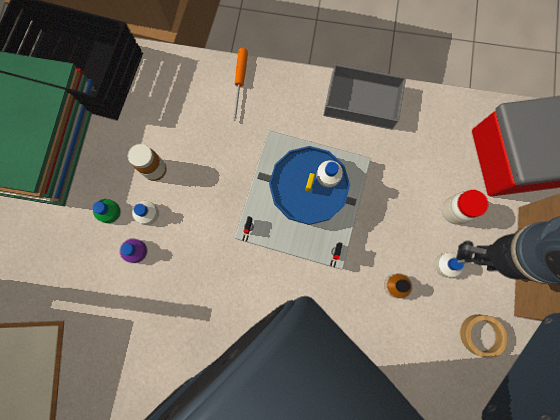

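The first bottle stands upright on the disc at top (330,172). The second bottle is unmoved at (451,265), so I'm descending on it.

```bash
python3 -m pendant '[[0.2,-2,-2,-25,0,0,0],[0.2,0,0,-25,0,0,0],[0.2,0,0,-25,0,0,0],[0.2,0,0,0,0,0,0],[0.2,0,0,0,0,0,0]]';python3 -m pendant '[[0.2,0,0,-10,0,0,0],[0.2,0,0,-5,0,0,0],[-1,0,0,0,0,0,0],[-1,0,0,0,0,0,0],[-1,0,0,0,0,0,0]]'
```

```text
time: 35.3
tcp_pos: [0.476, -0.3709, 0.0298]
tool_rot: [-120.8, 89.9, -37.3]
wrist_force: [0.3, 0.3, 0.3]
gripper_width: 0.0509
time: 35.92
tcp_pos: [0.4754, -0.3707, 0.0136]
tool_rot: [-142.9, 90.0, -59.5]
wrist_force: [-0.1, 0.2, -0.3]
gripper_width: 0.0259
```

```bash
python3 -m pendant '[[-1,0,0,25,0,0,0],[-1,0,0,50,0,0,0],[-1,0,0,56,0,0,0],[-1,0,0,0,0,0,0],[-1,12,53,0,0,0,0]]';python3 -m pendant '[[-1,12,54,0,0,0,0],[-1,12,53,0,0,0,0],[-1,12,53,0,0,0,0],[-1,12,53,0,0,0,0],[-1,13,54,0,0,0,0]]';python3 -m pendant '[[-1,0,0,0,0,0,0],[-1,0,0,0,0,0,0],[-1,0,0,-20,0,0,0],[-1,0,0,-20,0,0,0],[-1,0,0,0,0,0,0]]';python3 -c "
from h import *
s=snapshot('side')[:,:,::-1]
cv2.imwrite('pics/s24.png',cv2.resize(s[110:240,180:350],None,fx=4.7,fy=4.6,interpolation=2))
"
```

```text
time: 36.55
tcp_pos: [0.4871, -0.3193, 0.1441]
tool_rot: [-147.8, 89.9, -64.5]
wrist_force: [0.1, 1.7, -1.1]
gripper_width: 0.026
time: 37.17
tcp_pos: [0.5482, -0.0489, 0.1438]
tool_rot: [101.0, 90.0, -175.5]
wrist_force: [0.7, 0.7, -0.8]
gripper_width: 0.026
time: 37.8
tcp_pos: [0.547, -0.0517, 0.1032]
tool_rot: [95.2, 89.8, 178.6]
wrist_force: [-0.6, -0.4, -1.3]
gripper_width: 0.0258
```

View pics/s24.png

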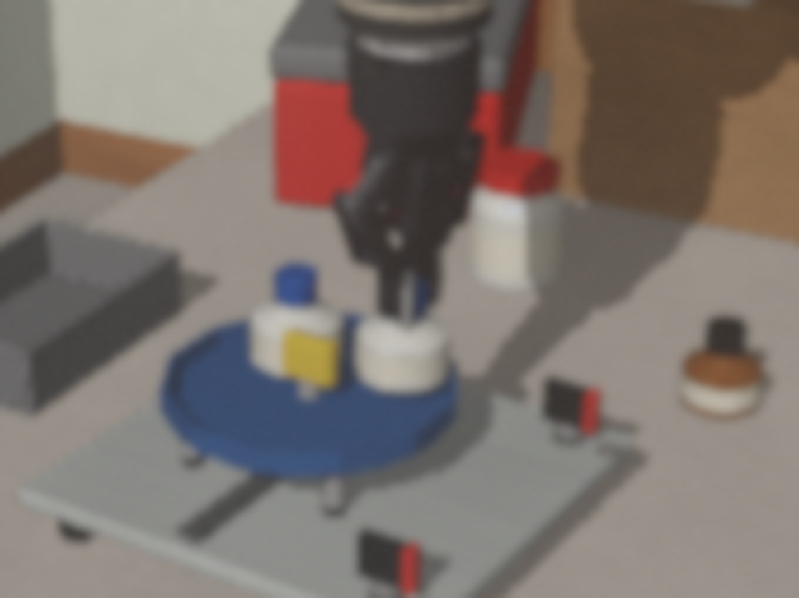

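```bash
python3 -m pendant '[[-1,1,0,-5,0,0,0],[-1,0,0,-4,0,0,0],[-1,0,0,-2,0,0,0],[-1,0,0,0,0,0,0],[-1,0,0,0,0,0,0]]';python3 -m pendant '[[-1,0,0,-0.7,0,0,0],[-1,0,0,-0.7,0,0,0],[-1,0,0,0,0,0,0],[-1,0,0,0,0,0,0],[-1,0,0,0,0,0,0]]'
```

```text
time: 38.48
tcp_pos: [0.5494, -0.0506, 0.0936]
tool_rot: [-85.0, 90.0, -1.5]
wrist_force: [0.5, -0.6, -0.8]
gripper_width: 0.0257
time: 39.1
tcp_pos: [0.5494, -0.0506, 0.0921]
tool_rot: [-130.1, 90.0, -46.6]
wrist_force: [0.6, 0.2, -0.9]
gripper_width: 0.0258
```

```bash
python3 -m pendant '[[-1,0,0,-0.7,0,0,0],[-1,0,0,-0.7,0,0,0],[-1,0,0,0,0,0,0],[-1,0,0,0,0,0,0],[-1,0,0,0,0,0,0]]'
```

```text
time: 39.72
tcp_pos: [0.5495, -0.0505, 0.0911]
tool_rot: [-79.8, 90.0, 3.7]
wrist_force: [-2.1, 0.7, 4.7]
gripper_width: 0.0256
```

```bash
python3 -m pendant '[[-0.1,0,0,1,0,0,0],[-0.1,0,0,0,0,0,0],[-0.1,0,0,0,0,0,0],[-0.1,0,0,25,0,0,0],[0,0,0,55,0,0,0]]';python3 -m pendant '[[0.2,-9,50,0,0,0,0],[0.2,-9,50,0,0,0,0],[0.2,-9,51,0,0,0,0],[0.2,-9,51,0,0,0,0],[0.2,-9,51,0,0,0,0]]';python3 -m pendant '[[0.2,-9,51,0,0,0,0],[0.2,-9,51,0,0,0,0],[0.2,-8,51,-30,0,0,0],[0.2,0,0,-30,0,0,0],[0.2,0,0,0,0,0,0]]';python3 -c "
from h import *
s=snapshot('side')[:,:,::-1];t=snapshot('top')[:,:,::-1]
cv2.imwrite('pics/top25.png',t)
cv2.imwrite('pics/side25.png',s)
"
```

```text
time: 40.35
tcp_pos: [0.5478, -0.0505, 0.1708]
tool_rot: [91.7, 89.8, 175.2]
wrist_force: [0.5, -0.1, 0.5]
gripper_width: 0.0427
time: 40.98
tcp_pos: [0.5039, 0.204, 0.1718]
tool_rot: [-73.2, 90.0, 10.3]
wrist_force: [0.5, -0.1, 0.6]
gripper_width: 0.0516
time: 41.6
tcp_pos: [0.4769, 0.3548, 0.1097]
tool_rot: [134.4, 89.8, -142.1]
wrist_force: [0.8, -0.7, 1.0]
gripper_width: 0.0511
```

View pics/side25.png

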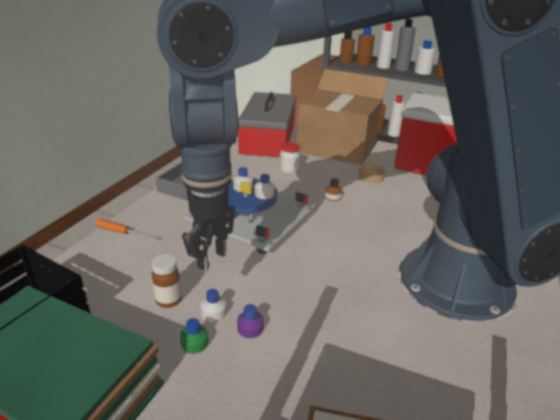

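View pics/top25.png

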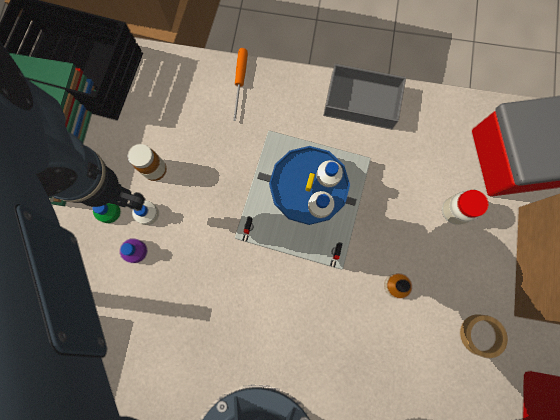

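Both placed bottles stand on the disc. The third white bottle, at (144,212) top and (213,303) side, is unmoved, with green at (106,212) and purple at (133,250) beside it. I'm descending.

```bash
python3 -m pendant '[[0.2,0,0,-25,0,0,0],[0.2,0,0,-25,0,0,0],[0.2,0,0,-28,0,0,0],[0.2,0,0,0,0,0,0],[0.2,0,0,0,0,0,0]]';python3 -c "
from h import *
s=snapshot('side')[:,:,::-1]
cv2.imwrite('pics/s26.png',cv2.resize(s[230:360,140:290],None,fx=5,fy=4.6,interpolation=2))
"
```

```text
time: 42.32
tcp_pos: [0.4794, 0.3557, 0.0357]
tool_rot: [-47.3, 89.9, 36.1]
wrist_force: [0.3, -0.1, -0.3]
gripper_width: 0.0511
```

View pics/s26.png

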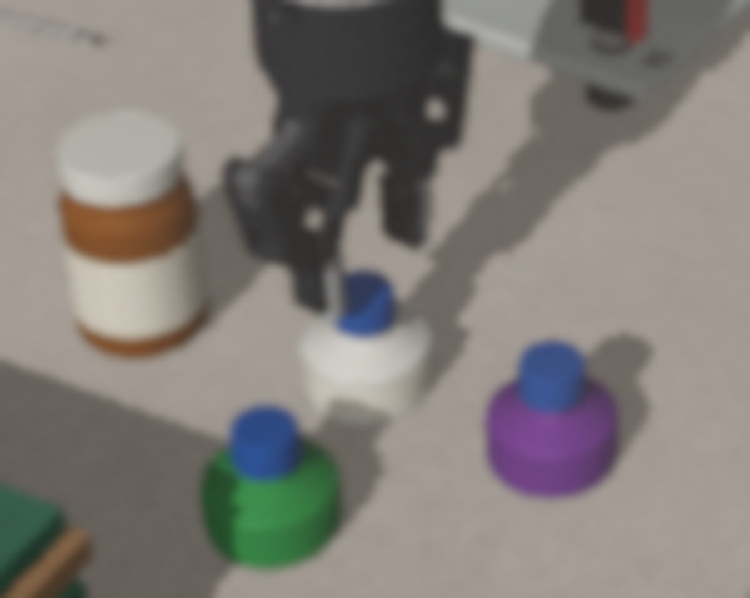

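```bash
python3 -m pendant '[[0.2,0,0,-10,0,0,0],[0.2,0,0,-8,0,0,0],[0.2,0,0,-3,0,0,0],[0.2,0,0,0,0,0,0],[0.2,0,0,0,0,0,0]]';python3 -m pendant '[[-1,0,0,0,0,0,0],[-1,0,0,0,0,0,0],[-1,0,0,0,0,0,0],[-1,0,0,0,0,0,0],[-1,0,0,10,0,0,0]]';python3 -c "
from h import *
s=snapshot('side')[:,:,::-1]
cv2.imwrite('pics/s27.png',cv2.resize(s[230:360,140:290],None,fx=5,fy=4.6,interpolation=2))
"
```

```text
time: 43.0
tcp_pos: [0.4784, 0.3555, 0.0128]
tool_rot: [-53.5, 90.0, 30.0]
wrist_force: [-0.9, 0.5, 0.6]
gripper_width: 0.0516
time: 43.62
tcp_pos: [0.4778, 0.355, 0.0224]
tool_rot: [134.2, 89.9, -142.4]
wrist_force: [-0.5, 0.0, -2.0]
gripper_width: 0.0256
```

View pics/s27.png

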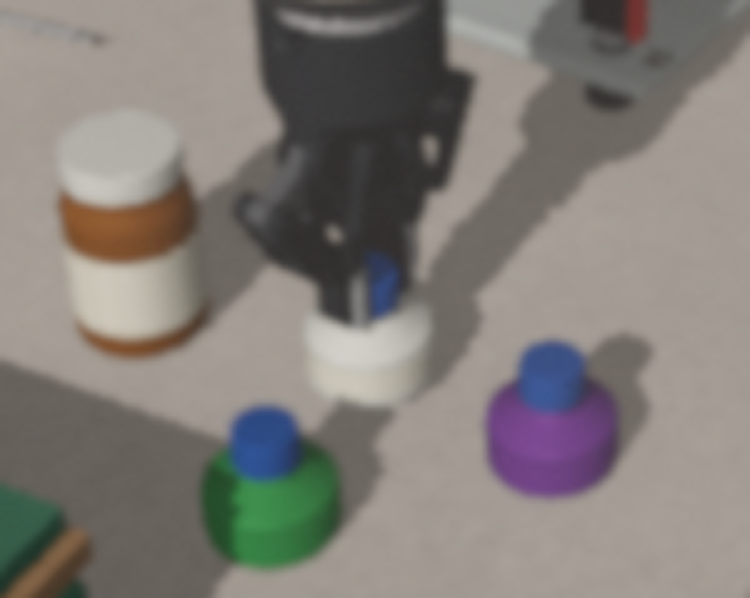

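```bash
python3 -m pendant '[[-1,0,0,40,0,0,0],[-1,0,0,45,0,0,0],[-1,0,0,37,0,0,0],[-1,0,0,0,0,0,0],[-1,17,-45,0,0,0,0]]';python3 -m pendant '[[-1,17,-46,0,0,0,0],[-1,17,-46,0,0,0,0],[-1,17,-46,0,0,0,0],[-1,17,-46,0,0,0,0],[-1,17,-47,0,0,0,0]]';python3 -m pendant '[[-1,16,-47,0,0,0,0],[-1,0,0,0,0,0,0],[-1,0,0,-20,0,0,0],[-1,0,0,-20,0,0,0],[-1,0,0,0,0,0,0]]';python3 -c "
from h import *
s=snapshot('side')[:,:,::-1]
cv2.imwrite('pics/s28.png',cv2.resize(s[110:240,180:350],None,fx=4.7,fy=4.6,interpolation=2))
"
```

```text
time: 44.3
tcp_pos: [0.4947, 0.3117, 0.1441]
tool_rot: [40.3, 90.0, 123.9]
wrist_force: [0.5, -0.7, -1.9]
gripper_width: 0.0262
time: 44.92
tcp_pos: [0.5802, 0.0778, 0.1437]
tool_rot: [103.9, 89.9, -172.7]
wrist_force: [0.8, 0.4, -1.3]
gripper_width: 0.0258
time: 45.55
tcp_pos: [0.5948, 0.0329, 0.1029]
tool_rot: [97.6, 89.8, -178.9]
wrist_force: [-0.2, -0.5, -0.4]
gripper_width: 0.0262
```

View pics/s28.png

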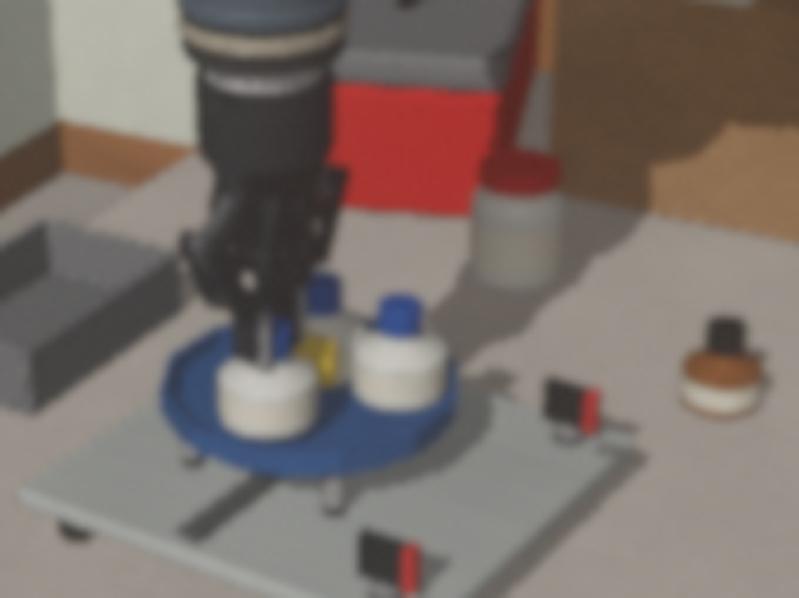

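```bash
python3 -m pendant '[[-1,0,0,-5,0,0,0],[-1,0,0,-4,0,0,0],[-1,0,0,-2,0,0,0],[-1,0,0,-0.7,0,0,0],[-1,0,0,0,0,0,0]]';python3 -m pendant '[[-1,0,0,-0.7,0,0,0],[-1,0,0,-0.7,0,0,0],[-1,0,0,0,0,0,0],[-1,0,0,0,0,0,0],[-1,0,0,0,0,0,0]]'
```

```text
time: 46.22
tcp_pos: [0.5964, 0.0324, 0.0931]
tool_rot: [-95.3, 90.0, -11.9]
wrist_force: [0.4, -0.6, -0.6]
gripper_width: 0.026
time: 46.85
tcp_pos: [0.5964, 0.0324, 0.0916]
tool_rot: [-121.2, 90.0, -37.8]
wrist_force: [0.3, -0.1, -0.6]
gripper_width: 0.0259
```

```bash
python3 -m pendant '[[-1,0,0,-0.7,0,0,0],[-1,0,0,-0.7,0,0,0],[-1,0,0,-0.4,0,0,0],[-1,0,0,0,0,0,0],[-1,0,0,0,0,0,0]]'
```

```text
time: 47.48
tcp_pos: [0.5966, 0.0325, 0.0905]
tool_rot: [-74.0, 89.9, 9.4]
wrist_force: [-3.3, 1.1, 9.5]
gripper_width: 0.0259
```

```bash
python3 -m pendant '[[-0.1,0,0,1,0,0,0],[-0.1,0,0,0,0,0,0],[-0.1,0,0,0,0,0,0],[-0.1,0,0,25,0,0,0],[-0.1,0,0,55,0,0,0]]';python3 -m pendant '[[0,-40,45,20,0,0,0],[0,-50,50,0,0,0,0],[0,-50,50,0,0,0,0],[0,-50,50,0,0,0,0],[0,-10,50,0,0,0,0]]';python3 -m pendant '[[0,0,40,0,0,0,0],[0,0,40,0,0,0,0],[0,0,0,0,0,0,0],[0,0,0,0,0,0,0],[0,0,0,0,0,0,0]]';python3 -c "
from h import *
s=snapshot('side')[:,:,::-1];t=snapshot('top')[:,:,::-1]
cv2.imwrite('pics/top29.png',t)
cv2.imwrite('pics/s29.png',cv2.resize(s[110:240,180:350],None,fx=4.7,fy=4.6,interpolation=2))
cv2.imwrite('pics/t29.png',cv2.resize(t[120:275,225:375],None,fx=5,fy=3.8,interpolation=2))
"
```

```text
time: 48.1
tcp_pos: [0.5948, 0.0323, 0.1697]
tool_rot: [99.4, 89.7, -177.1]
wrist_force: [0.9, -0.9, -0.1]
gripper_width: 0.0385
time: 48.72
tcp_pos: [0.4122, 0.2602, 0.1911]
tool_rot: [-52.4, 90.0, 31.1]
wrist_force: [1.1, -0.1, 1.1]
gripper_width: 0.0427
time: 49.35
tcp_pos: [0.4145, 0.3384, 0.1906]
tool_rot: [-127.1, 90.0, -43.7]
wrist_force: [0.4, 0.2, -0.7]
gripper_width: 0.0424
```

View pics/s29.png

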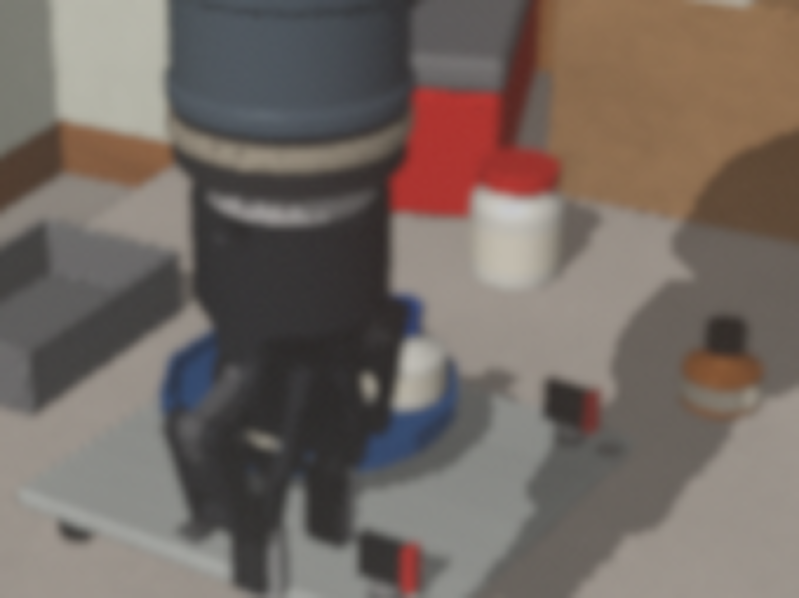

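View pics/t29.png

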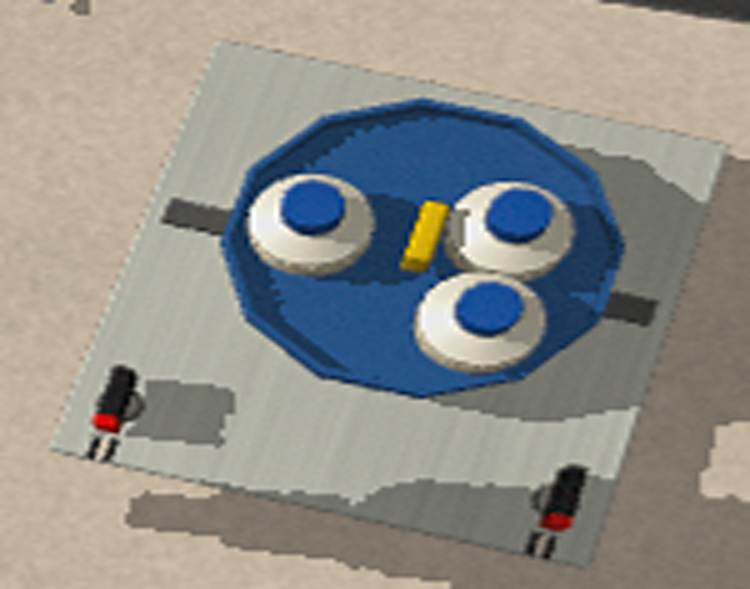

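View pics/top29.png

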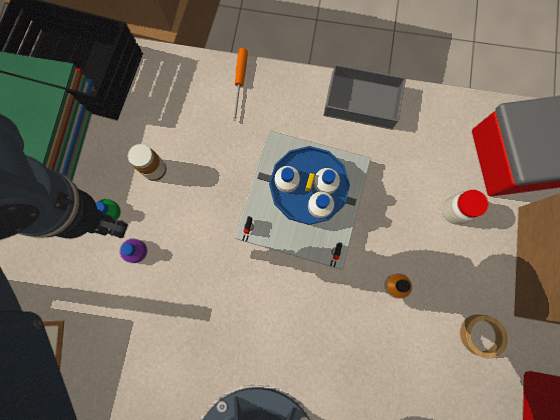

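```bash
python3 -m pendant '[[0,-15,20,50,0,0,0],[0,-25,10,30,0,0,0],[0,-30,10,20,0,0,0],[0,-30,0,0,0,0,0],[0,-30,0,0,0,0,0]]';python3 -c "
from h import *
s=snapshot('side')[:,:,::-1];t=snapshot('top')[:,:,::-1]
cv2.imwrite('pics/side30.png',s);cv2.imwrite('pics/top30.png',t)
cv2.imwrite('pics/s30.png',cv2.resize(s[150:260,180:330],None,fx=5,fy=5,interpolation=2))
"
```

```text
time: 50.08
tcp_pos: [0.2837, 0.379, 0.2908]
tool_rot: [-30.8, 90.0, 52.6]
wrist_force: [0.3, 0.4, 0.3]
gripper_width: 0.0426
```

View pics/s30.png

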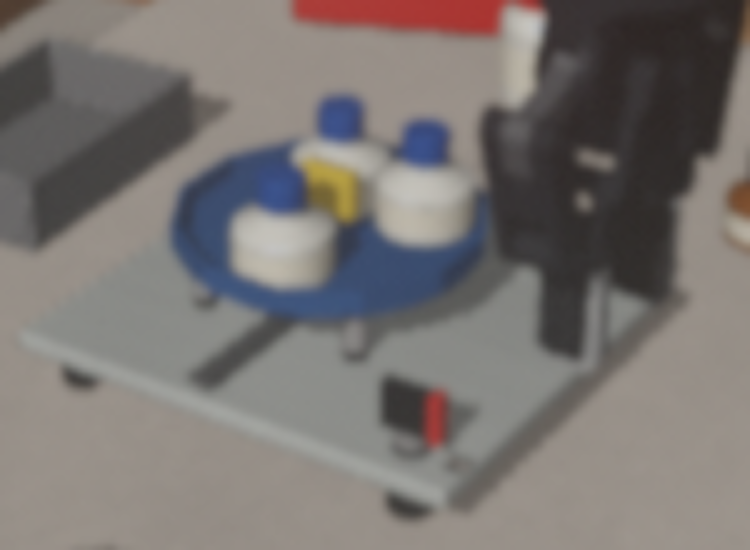

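View pics/side30.png

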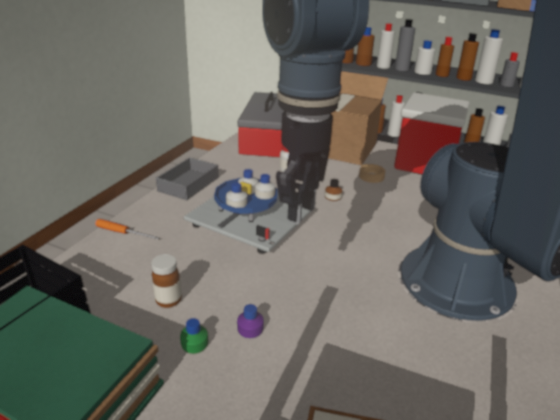

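```bash
python3 - <<'E'
from h import *
t=cv2.imread('pics/top30.png'); hsv=cv2.cvtColor(t,cv2.COLOR_BGR2HSV)
m=cv2.inRange(hsv,(105,130,70),(130,255,255))
T=lambda u,v:(u/5+225,v/3.8+120); S=lambda u,v:(u/5+180,v/5+150)
for a,b in((T(313,205),S(281,170)),(T(519,214),S(341,100)),(T(489,305),S(426,124))):
    P,e=tri(a,b); Q=atz('top',a,.138)
    print(Q.round(3),'dist to stand',np.hypot(Q[0]-.59,Q[1]+.018).round(3),'tri z',P[2].round(3),'err',e.round(4))
    print('  side pred if upright at',proj('side',Q).round(1),'seen',np.round(b,1))
E
```

```text
[0.594 0.03  0.138] dist to stand 0.048 tri z 0.137 err 0.0042
  side pred if upright at [[237.9 183.8]] seen [236.2 184. ]
[ 0.603 -0.057  0.138] dist to stand 0.041 tri z 0.138 err 0.0042
  side pred if upright at [[249.6 170.3]] seen [248.2 170. ]
[ 0.549 -0.052  0.138] dist to stand 0.053 tri z 0.138 err 0.0023
  side pred if upright at [[266.  174.9]] seen [265.2 174.8]
```

```bash
python3 -c "
from bench import *
bot.close_job()"
```

```text
the job is handed in; nothing more can be done
```

The job is done and handed in after about 50 s of robot time. `bot.close_job()` gives no verdict, so the checks below come from my own last pictures.

**What I did:**
- **Feet:** I screwed down both front feet, the left by about 123° and the right by about 195°.
- **Stand:** I lifted it, turned it about 37° and set it down square on the plate. It touched down 6 mm lower than it started, which is the strip's height.
- **Bottles:** I placed all three white bottles on the stand. I saw no fourth one.

**Last checks:**
- **Knobs:** both red ends pointed at the white marks in the top view, and the left one still did in the last side view. The gripper hid the right one there.
- **Bottles:** they stood upright with caps at about 0.138 m, 41 to 53 mm from the stand's centre, where the limit is 75 mm.
- **Bystanders:** the amber bottle and both jars looked unmoved. I did not measure them.

**What disagreed or went wrong:**
- **Tool height:** the fingertips sat about 25 mm higher than the reported TCP. My first grip on the left knob therefore only held its top, and the first try on the right knob closed on nothing. I corrected the height from a touch on that knob, which briefly pressed on it with 43 N at the wrist.
- **Plate shift:** turning the right knob slid the plate about 6 mm, so I measured it again before moving the stand.
- **Bottle shift:** one bottle already on the stand moved about 2 cm towards the handle while the arm was elsewhere. It stayed upright and inside the limit, so I left it.

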